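File the burr off a mounting plate and put the tools away in their tray

ROBOT

A 6-joint arm with a two-finger parallel gripper is mounted at the origin on the work surface. World frame = base frame: x ahead of the robot, y to its left, z up, the work surface at z = 0. Lengths are in m, angles in rad, forces in N, time in s.
With the tool pointing down it reaches from about 0.25 to 0.725 m from the base axis. Payload 4 kg.
Tool frame: the origin (TCP) lies between the finger pads; the fingertips stand 19 mm ahead of it and the grasp point (between the pads) is the TCP; z points along the fingers, y is the line along which they close (so a half turn about z gives the same grasp; the last joint's range is limited). The gripper opens to 85 mm and grips with 20 to 120 N. Pads are 22 mm wide; open, the fingers measure 114 mm over their backs; the gripper's body (76 mm by 85 mm) begins 54 mm behind the grasp point. The pads swing forward as they close: fully open they stand 13 mm farther back than shut.
Start: joints at [1.116, 0.241, 0.005, 1.335, 0, 1.571], TCP at [0.22, 0.449, 0.25] pointing down, gripper open.
Joint ranges: [-2.72, 2.72], [-1.05, 1.87], [-1.09, 1.28], [-1.99, 2.15], [-1.42, 1.44], [-3.14, 3.14]. Speed limits (rad/s): [2.79, 2.79, 3.14, 3.14, 3.14, 3.14].

INTERFACE

Orientations are given as a rotation vector (axis times angle).
In Python, from workcell import robot gives the robot as it stands. The module is installed in compiled form; this text tells all that it offers.
- The arm moves only by the tool move_arm, never from a script. Its argument "rows" is one flat list of numbers, 7 for each row, row after row: the shift along the tool's x, y, z in m, then the turn, a rotation vector about the tool's x, y, z in degrees, then the finger opening in m, from 0 to 0.0854. A call has exactly 8 rows; each row is the pose to reach, as a shift and turn from the pose commanded when the call began, along the tool's axes at that moment; what a row does not reach only later rows make up. A row lasts 1/10 s, in which the tool goes at most 50 mm and 8.59 degrees, less where a joint would pass 70% of its speed; a pose out of reach is approached as far as the arm can. A call with a gripper value outside its range is refused whole. The fingers move at their own pace and stop on an object; the grip force is fixed at half the most. Time passes only in rows, so rows that repeat a pose let the fingers close, or fill a call up. It gives the time, the measured TCP pose, the force, the opening and the grip force at its end, in the units of the state.
- robot.get_obs(): the state, without advancing time (a new reading comes with each control period).
- robot.capture(name): name is "scene" or "side" or "wrist"; returns a dict with "img" (384x512x3 uint8, blue, green, red), "vfov" (degrees; the focal length in pixels is half the picture's height over the tangent of half this angle, whatever the lens; pixels are square), "cx", "cy" (the principal point, pixels), "R" (3x3) and "t" (3): a world point X has camera coordinates R X + t. Camera axes: x right, y down, z forward; pixel columns grow to the right and rows downward; lengths in m; the calibration is good to about 2 mm. A picture is of the moment at which its call begins. There is no depth.
- robot.job_done(): hands the job in; it is judged then, once.
Trained networks look in a picture, given as the dict that the camera call returned (one of the last four; its "shot" number tells which), for a name from the list of things; names that differ only in an ending like _2 or _b are one class to them, and where a whole thing is asked for, a point or a joint stands for the part that bears it (a point fixed in the world has none). Each returns a list of dicts, best first, with "confidence" (0 to 1); they miss things now and then, are a little off and sometimes report something else, mostly with a low value. They report only what shows in the picture. A call takes as long as a camera call. They do not tell look-alikes from the thing itself.
- robot.spot_in(query, picture): "bbox" ([left, top, right, bottom] in pixels, round what is visible of it).
The state is a dict: "t": time; "qpos": joint angles; "dq": joint speeds; "effort": joint torques, N m; "eef_pos": TCP position; "tcp_rot": TCP orientation; "force": force on the tool from outside, world axes, zero at the start; "wrist_torque": the same for the moment, N m; "opening": opening from 0.0 (shut) to 1.0 (fully open); "gripper_force": force on a finger pad.
Only numpy, scipy, OpenCV 4.12 (cv2) and the standard library are available. Lean on these libraries where they do the work, as an engineer would, in place of code of your own. Each camera call takes 0.05 s, during which the arm holds its last target. There are 200 camera calls.

TASK

Take the file and dress the burred top edge of the aluminium plate in the vice with three long strokes: each time set the front part of the file (near its tip) on the edge, push it forwards, away from you and pressing lightly, until the rear part of the blade near the handle is on the edge, then lift it well clear before drawing it back; never drag it backwards on the edge. Then put the tools away: draw the empty instrument tray right out of the bottom bay of the tray rack, lay the file flat in its long trough and press every needle probe that lies on the bench into a row of the spring clips, one to a row, until it snaps down onto its seat, points away from the tray's upright pull. Finally slide the loaded tray straight back into the bay, fully home against the back, and leave the other things on the bench alone.

Things in the scene. Friction and masses are not known exactly. Their poses are not given: they have to be found in the camera images.
- file: flat hand file, 210 mm long, 140 g: brown handle (80 long, 24 wide, 22 mm high, flat sides), steel blade (130 x 20 x 5 mm). Blade and handle share one flat underside, the filing face. Origin on the underside under the handle's middle; x to the tip, z up: handle from x = -40 to 40, blade from 40 to 170 mm. Starts flat on the bench
- plate: aluminium plate 70 wide, 3 mm thick, upright in a bench vice, its top 30 mm clear of the jaws. Origin in the plate 35 mm below the middle of its top edge. x is level and square to the plate: the forward stroke, away from the robot; y runs along the edge. The file comes from the -x side, flat across the edge, tip to +x. The vice's screw is on the +x side, lower
- plate_edge (a point): the middle of the plate's burred top edge, 120 mm above the bench
- vice_rock (a joint): how far (rad) the vice is rocked on its rubber suction foot, about an axis along the plate's y 20 mm above the bench: 0 at rest, positive pushed forwards (plate's +x), negative dragged backwards. Springy: 1 N along x at the edge rocks it 0.004, 0.4 mm at the edge
- tray: sheet-steel instrument tray, 240 (x) x 150 (y) mm, about 0.57 kg, loose; it starts in the rack, 5 to 50 mm short of home. Origin in the middle of its underside; x points to its back edge, which enters the rack first; z up. Floor 3 mm thick, rim 8 mm high. It carries the pull (front), the file trough (side y < 0) and three rows of spring clips at x = 10, y = -8, 28 and 64 mm
- tray_pull (a point): top, 45 mm above the bench, of the tray's upright steel pull: 36 mm along the tray's x, 12 mm thick along its y, centre at x = -95, y = 0 of the tray. Pinch it across y from above
- trough (a point): middle of the floor of the tray's file trough (x = 0, y = -53, z = 3 mm of the tray): 36 mm wide, 235 mm long along the tray's x, between the rim and a 7 mm high lip. The file may point either way in it
- row0 (a point): a row of spring clips of the tray: middle of the handle of a seated probe, on its axis, 17 mm above the tray's underside; the probe lies along the tray's x, point to the back. Two pairs of spring fingers, 14 mm long, centred 27 mm before and behind (40 mm free between them to grasp the handle), tops 29 mm above the underside. A probe meets them with its axis 28 mm up; 6 to 15 N straight down snaps it in
- row1 (a point): a row of spring clips of the tray: middle of the handle of a seated probe, on its axis, 17 mm above the tray's underside; the probe lies along the tray's x, point to the back. Two pairs of spring fingers, 14 mm long, centred 27 mm before and behind (40 mm free between them to grasp the handle), tops 29 mm above the underside. A probe meets them with its axis 28 mm up; 6 to 15 N straight down snaps it in
- row2 (a point): a row of spring clips of the tray: middle of the handle of a seated probe, on its axis, 17 mm above the tray's underside; the probe lies along the tray's x, point to the back. Two pairs of spring fingers, 14 mm long, centred 27 mm before and behind (40 mm free between them to grasp the handle), tops 29 mm above the underside. A probe meets them with its axis 28 mm up; 6 to 15 N straight down snaps it in
- rack: fixed steel tray rack 186 deep, 169 wide, 80 mm high; the floor of its bottom bay is the bench; another tray fills the bay above. Origin on the bench under the bay's middle; x points inwards. Bay 157 mm wide, 48 high; mouth at x = -90 mm with guides flaring out 25 mm before it; back stop at x = 90 mm. A tray fully home has its origin at x = -30, y = 0, x along x; its pull stays outside
- probe_a: needle probe (may be absent): round wooden handle 12 mm thick, 110 mm long, with a 12 mm long steel hexagon collar (12.4 mm across flats) at either end that keeps it from rolling, and a 3 mm needle running on 45 mm; 35 g. Origin on the axis in the middle of the handle; x along it to the needle's point at x = 100 mm; butt at x = -55 mm. It starts on the bench, axis 6 mm up
- probe_b: needle probe (may be absent): round wooden handle 12 mm thick, 110 mm long, with a 12 mm long steel hexagon collar (12.4 mm across flats) at either end that keeps it from rolling, and a 3 mm needle running on 45 mm; 35 g. Origin on the axis in the middle of the handle; x along it to the needle's point at x = 100 mm; butt at x = -55 mm. It starts on the bench, axis 6 mm up
- probe_c: needle probe (may be absent): round wooden handle 12 mm thick, 110 mm long, with a 12 mm long steel hexagon collar (12.4 mm across flats) at either end that keeps it from rolling, and a 3 mm needle running on 45 mm; 35 g. Origin on the axis in the middle of the handle; x along it to the needle's point at x = 100 mm; butt at x = -55 mm. It starts on the bench, axis 6 mm up
- tip_a (a point): the needle point of probe_a
- tip_b (a point): the needle point of probe_b
- tip_c (a point): the needle point of probe_c
- jar: bystander: amber specimen jar, 72 mm across, 105 mm high
- beaker: bystander: glass beaker, 68 mm across, 90 mm high
- notebook: bystander: spiral notebook, 210 x 150 x 14 mm
- forceps: bystander: steel forceps lying flat, 130 mm long
- stopper: bystander: reddish rubber stopper, 28 mm across, 26 mm high
- ruler: bystander: steel ruler, 155 x 28 x 4 mm
There are look-alikes about, which are no part of the job. Leave any red look-alike of the probe_c alone. What is shaped like the file but red is not meant.

How it is judged:
On the way, in this order (a step that is already met when the one before it is completed fails the run):
1. first stroke begun: the front third of the file pressed on the plate's edge (contact force between file and plate above 1 N and x of plate_edge in the frame of file above 0.12 m and angle between file's own z axis and vertical below 0.25 rad).
2. first stroke finished: pushed forward, still pressing, until the rear part of the blade is on the edge (contact force between file and plate above 1 N and x of plate_edge in the frame of file below 0.09 m and value of joint vice_rock above 0.005 rad).
3. the file lifted clear of the edge before it goes back (contact force between file and plate below 0.2 N and z of plate_edge in the frame of file below -0.004 m and x of plate_edge in the frame of file below 0.118 m).
4. second stroke begun: the front third of the file pressed on the plate's edge (all of step 1).
5. second stroke finished: pushed forward, still pressing, until the rear part of the blade is on the edge (all of step 2).
6. the file lifted clear of the edge before it goes back (all of step 3).
7. third stroke begun: the front third of the file pressed on the plate's edge (all of step 4).
8. third stroke finished: pushed forward, still pressing, until the rear part of the blade is on the edge (all of step 5).
At the end, for the whole second after the job is handed in: Each probe present is snapped into its own clips (height to 3 mm, row to 5, lengthwise to 10 mm, 0.12 rad), points to the tray's back; the file lies flat in the trough (to 12 mm); the tray is still and level in the bottom bay, within 7 mm of home, 6 mm of the middle (z of probe_a in the frame of tray between 0.014 and 0.02 m and x of probe_a in the frame of tray between 0 and 0.02 m and angle between the x axis of each of probe_a, probe_b, probe_c, file and the x axis of tray, either way round below 0.12 rad and x of each of tip_a, tip_b, tip_c in the frame of tray above 0.06 m and (y of probe_a in the frame of tray between -0.013 and -0.003 m or y of probe_a in the frame of tray between 0.023 and 0.033 m or y of probe_a in the frame of tray between 0.059 and 0.069 m) and z of probe_b in the frame of tray between 0.014 and 0.02 m and x of probe_b in the frame of tray between 0 and 0.02 m and (y of probe_b in the frame of tray between -0.013 and -0.003 m or y of probe_b in the frame of tray between 0.023 and 0.033 m or y of probe_b in the frame of tray between 0.059 and 0.069 m) and z of probe_c in the frame of tray between 0.014 and 0.02 m and x of probe_c in the frame of tray between 0 and 0.02 m and (y of probe_c in the frame of tray between -0.013 and -0.003 m or y of probe_c in the frame of tray between 0.023 and 0.033 m or y of probe_c in the frame of tray between 0.059 and 0.069 m) and z of file in the frame of tray below 0.006 m and angle between file's own z axis and vertical below 0.1 rad and y of file in the frame of tray between -0.065 and -0.041 m and x of tray in the frame of rack above -0.037 m and y of tray in the frame of rack between -0.006 and 0.006 m and z of tray in the frame of rack below 0.004 m and angle between the x axis of tray and the x axis of rack, either way round below 0.06 rad and angle between tray's own z axis and vertical below 0.04 rad and linear speed of tray below 0.01 m/s); the robot touches nothing.
It fails at once if the file is dragged backwards on the edge (it rocks the vice back by more than 0.01 rad) (contact force between file and plate above 0.5 N and value of joint vice_rock below -0.01 rad).
It fails at once if a bystander is shifted by more than 5 cm (distance of any of jar, beaker, notebook, forceps, stopper, ruler from where it was at the start of the episode above 0.05 m).
It fails at once if a bystander is knocked over (angle between any of jar, beaker, notebook, forceps, stopper, ruler's own z axis and vertical above 0.5 rad).
Of probe_a, probe_b, probe_c only 2 to 3 are there at a start; the rules pass over those that are not, and their reading is None.
At some moment in a run one of file, probe_a, probe_b, probe_c, tray may be knocked a few centimetres aside while the robot is not near it.
It also fails if it takes over 208 s, if anything falls off the work surface, if the arm or the gripper's body presses on something with over 40 N, if the wrist force passes 120 N, or if a joint passes its speed limit or range.

## Working session

There is one attempt and no reset: what is moved stays moved. The work goes in short steps, Python scripts to look and compute and a tool call to move; the robot and the scene stay as the last step left them, time stands still between calls to the robot, and variables do not carry over. Pictures are saved under pics/ and viewed, at most 14 in all, crops included, and the job is handed in when it is done.

Besides the shell and the picture viewer there is one more tool, called after "Emit:" as name(argument=value, ...) on one line, values as JSON. move_arm: Moves the arm, as the interface text tells. Its arguments: {"type":"object","properties":{"rows":{"type":"array","items":{"type":"number"}}},"required":["rows"]}

```bash
mkdir -p pics; ls
python3 - <<'E'
from workcell import robot
import cv2,numpy as np
o=robot.get_obs();print(o)
for n in("scene","side"):
    p=robot.capture(n);cv2.imwrite(f"pics/{n}0.png",p["img"])
    print(n,p["vfov"],p["cx"],p["cy"],np.round(p["R"],3).tolist(),np.round(p["t"],3).tolist(),[k for k in p])
    for q in("file","plate","tray","rack","probe_a","tray_pull"):
        print(q,[(np.round(d["bbox"]).tolist(),round(d["confidence"],2)) for d in robot.spot_in(q,p)][:5])
E
```

```text
pics
{'t': 0.0, 'qpos': array([1.11599132e+00, 2.41390877e-01, 3.72177741e-03, 1.33522040e+00,
       1.03017866e-05, 1.57078098e+00]), 'dq': array([-0.0002624 ,  0.00042973,  0.00074447,  0.00078376,  0.00010511,
        0.00043825]), 'effort': array([-5.80659944e-04, -3.72318864e+01,  2.52408493e+01,  1.69809762e-02,
       -9.25328686e-05,  7.78148149e-06]), 'eef_pos': array([0.21937653, 0.44863392, 0.24942304]), 'tcp_rot': array([-0.70813223, -3.06024753,  0.00319915]), 'force': array([-0.41247469,  0.52638146, -0.34045816]), 'wrist_torque': array([ 0.04140054, -0.00520664,  0.05969382]), 'gripper_force': 0.0, 'opening': 1.000255639085273}
scene 47.24046928236491 255.37070347209257 191.80618572802308 [[0.714, 0.7, 0.001], [0.462, -0.47, -0.752], [-0.526, 0.538, -0.659]] [-0.36, -0.182, 1.566] ['img', 'vfov', 'cx', 'cy', 'R', 't', 'shot']
file [([227.0, 119.0, 278.0, 128.0], 0.73), ([278.0, 209.0, 326.0, 263.0], 0.71)]
plate [([146.0, 256.0, 175.0, 273.0], 0.8)]
tray [([286.0, 154.0, 339.0, 188.0], 0.6), ([32.0, 236.0, 137.0, 293.0], 0.4)]
rack [([292.0, 116.0, 374.0, 182.0], 0.94)]
probe_a [([305.0, 272.0, 352.0, 280.0], 0.75), ([201.0, 222.0, 230.0, 250.0], 0.74), ([214.0, 242.0, 244.0, 272.0], 0.6)]
tray_pull [([281.0, 154.0, 334.0, 188.0], 0.67)]
side 52.9353671442403 254.7544451286746 185.84372156023525 [[-0.885, -0.465, -0.01], [-0.339, 0.661, -0.67], [0.318, -0.589, -0.743]] [0.453, 0.277, 1.178] ['img', 'vfov', 'cx', 'cy', 'R', 't', 'shot']
file [([279.0, 337.0, 348.0, 349.0], 0.79), ([192.0, 182.0, 225.0, 222.0], 0.55)]
plate [([283.0, 125.0, 297.0, 140.0], 0.41), ([135.0, 225.0, 164.0, 262.0], 0.29)]
tray [([204.0, 252.0, 248.0, 290.0], 0.86)]
rack [([318.0, 140.0, 349.0, 162.0], 0.71), ([143.0, 255.0, 239.0, 349.0], 0.55)]
probe_a [([256.0, 166.0, 266.0, 185.0], 0.58), ([272.0, 176.0, 286.0, 197.0], 0.53)]
tray_pull [([204.0, 251.0, 249.0, 285.0], 0.77), ([194.0, 180.0, 224.0, 222.0], 0.44)]
```

Run:
```python
import cv2,numpy as np
a=cv2.imread("pics/scene0.png");cv2.imwrite("pics/s0.png",cv2.resize(a[90:330,0:400],(800,480),interpolation=cv2.INTER_CUBIC))
a=cv2.imread("pics/side0.png");cv2.imwrite("pics/d0.png",cv2.resize(a[90:384,112:472],(720,588),interpolation=cv2.INTER_CUBIC))
```

```text
(no output)
```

View pics/s0.png

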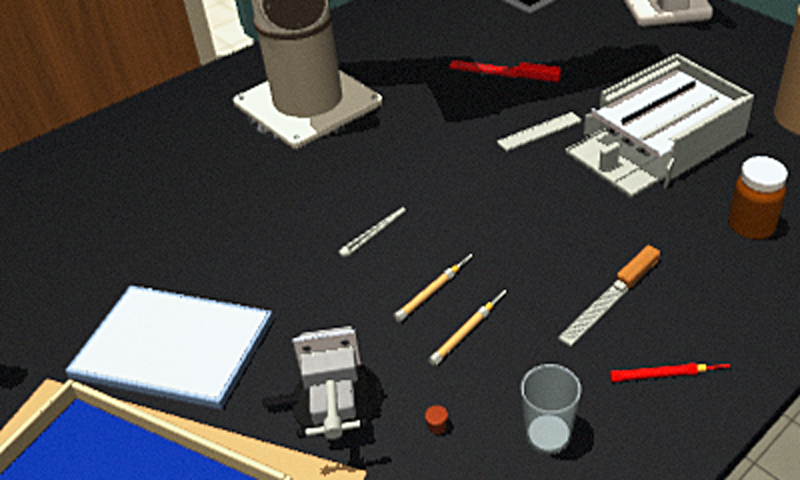

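View pics/d0.png

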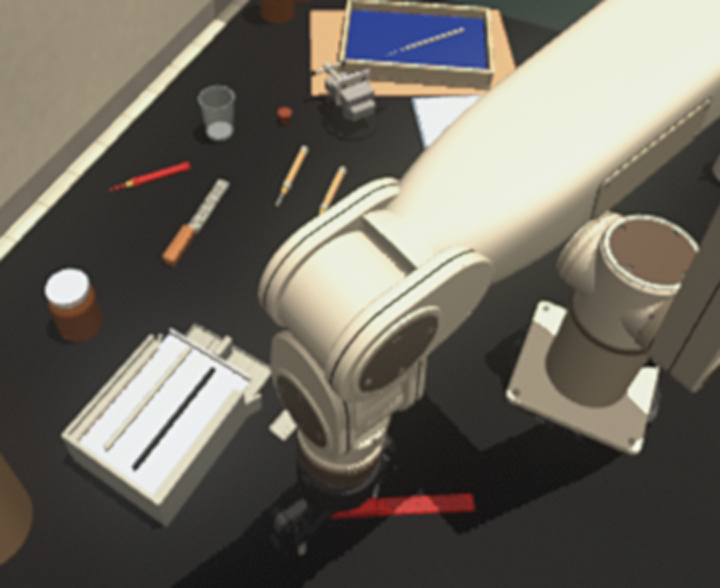

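The scene picture shows two wooden probes (butt→tip (199,249)→(235,218) and (217,270)→(253,236)), the file (tip (283,261), handle end (326,215)), the vice at about (163,265), and the rack at (330,150) with its pull at (304,165). The red file and the red probe are look-alikes.

```bash
cat > h.py <<'E'
from workcell import robot
import cv2,numpy as np
from scipy.spatial.transform import Rotation as Ro
def bp(p,u,v,z):
    f=192/np.tan(np.radians(p["vfov"]/2))
    R=np.array(p["R"]);t=np.array(p["t"])
    d=R.T@np.array([(u-p["cx"])/f,(v-p["cy"])/f,1.]);c=-R.T@t
    return c+d*(z-c[2])/d[2]
def pj(p,X):
    f=192/np.tan(np.radians(p["vfov"]/2));q=np.array(p["R"])@np.array(X)+np.array(p["t"])
    return np.array([p["cx"]+f*q[0]/q[2],p["cy"]+f*q[1]/q[2]])
def pose():
    o=robot.get_obs();return np.array(o["eef_pos"]),Ro.from_rotvec(o["tcp_rot"]),o
def go(X,yaw=None,R=None):
    """shift along tool axes and turn (deg) to get TCP at X; yaw=world angle of tool y (closing line), tool down"""
    p,r,o=pose()
    if R is None:
        best=None
        for y in (yaw,yaw+np.pi):
            ty=np.array([np.cos(y),np.sin(y),0]);tz=np.array([0,0,-1.]);M=Ro.from_matrix(np.c_[np.cross(ty,tz),ty,tz])
            rv=(r.inv()*M).as_rotvec()
            if best is None or np.linalg.norm(rv)<np.linalg.norm(best): best=rv
        rv=best
    else: rv=(r.inv()*R).as_rotvec()
    print("shift",np.round(r.inv().apply(np.array(X)-p),4),"turn",np.round(np.degrees(rv),2),"q",np.round(o["qpos"],2))
E
python3 - <<'E'
from h import *
p=robot.capture("scene")
f=lambda a,b,z:bp(p,a/2,b/2+90,z)
def line(n,a,b,z,z2=None):
    A=f(*a,z);B=f(*b,z if z2 is None else z2);d=B-A
    print(n,A.round(3),B.round(3),"len",np.linalg.norm(d).round(3),"ang",np.degrees(np.arctan2(d[1],d[0])).round(1))
line("probe1",(399,318),(471,256),.006)
line("probe2",(434,361),(506,292),.006)
line("file h->tip",(652,250),(567,342),.015,.004)
line("plate top",(293,335),(357,328),.12)
print("pull",f(608,146,.045)); 
line("traycorners",(567,150),(632,191),.008)
line("rack top front",(590,112),(665,155),.08)
line("rack top side",(665,155),(752,97),.08)
line("rulr",(500,145),(580,118),.004)
line("forceps",(343,250),(405,210),.004)
for n,a in dict(jar=(755,228),beaker=(548,440),stopper=(437,430),screw=(333,430)).items(): print(n,f(*a,0.).round(3))
p,r,o=pose();print(r.as_matrix().round(2))
E
```

```text
probe1 [ 0.51  -0.22   0.006] [ 0.494 -0.071  0.006] len 0.15 ang 96.4
probe2 [ 0.598 -0.236  0.006] [ 0.579 -0.086  0.006] len 0.151 ang 97.1
file h->tip [0.677 0.113 0.015] [ 0.697 -0.092  0.004] len 0.207 ang -84.4
plate top [ 0.527 -0.38   0.12 ] [ 0.571 -0.323  0.12 ] len 0.073 ang 52.8
pull [0.4986486  0.22638276 0.045     ]
traycorners [0.428 0.21  0.008] [0.57  0.203 0.008] len 0.142 ang -2.8
rack top front [0.448 0.238 0.08 ] [0.602 0.232 0.08 ] len 0.153 ang -2.2
rack top side [0.602 0.232 0.08 ] [0.61  0.456 0.08 ] len 0.224 ang 87.8
rulr [0.336 0.146 0.004] [0.381 0.297 0.004] len 0.158 ang 73.6
forceps [ 0.351 -0.192  0.004] [ 0.348 -0.072  0.004] len 0.12 ang 91.3
jar [0.75  0.273 0.   ]
beaker [ 0.779 -0.217  0.   ]
stopper [ 0.674 -0.3    0.   ]
screw [ 0.586 -0.387  0.   ]
[[-0.9   0.44  0.  ]
 [ 0.44  0.9   0.  ]
 [ 0.    0.   -1.  ]]
```

Run:
```python
from h import *
go([.6,.08,.25],np.radians(5.6))
```

```text
shift [-5.039e-01 -1.646e-01  3.000e-04] turn [ 1.000e-02 -0.000e+00  5.834e+01] q [1.12 0.24 0.01 1.34 0.   1.57]
```

Emit:
move_arm(rows=[-0.063,-0.021,0,0,0,7.3,0.085,-0.126,-0.041,0,0,0,14.6,0.085,-0.189,-0.062,0,0,0,21.9,0.085,-0.252,-0.082,0,0,0,29.2,0.085,-0.315,-0.103,0,0,0,36.5,0.085,-0.378,-0.123,0,0,0,43.8,0.085,-0.441,-0.144,0,0,0,51,0.085,-0.504,-0.165,0,0,0,58.3,0.085])

```text
t: 1.55
eef_pos: [0.5079, 0.1689, 0.2506]
tcp_rot: [2.116, 2.322, 0.001]
force: [0.9, 1.2, -0.0]
opening: 0.996
gripper_force: 0.0
```

Emit:
move_arm(rows=[-0.1,-0.03,0,0,0,0,0.085,-0.1,-0.03,0,0,0,0,0.085,-0.1,-0.03,0,0,0,0,0.085,-0.1,-0.03,0,0,0,0,0.085,-0.1,-0.03,0,0,0,0,0.085,-0.1,-0.03,0,0,0,0,0.085,-0.1,-0.03,0,0,0,0,0.085,-0.1,-0.03,0,0,0,0,0.085])

```text
t: 2.35
eef_pos: [0.4867, 0.0692, 0.2503]
tcp_rot: [-2.107, -2.33, -0.0]
force: [0.0, -0.5, 0.0]
opening: 0.995
gripper_force: 0.0
```

Run:
```python
from h import *
p=robot.capture("wrist");cv2.imwrite("pics/w1.png",p["img"])
print(p["vfov"],"cam",(-np.array(p["R"]).T@p["t"]).round(3),np.round(p["R"],2).tolist())
print(bp(p,256,192,0).round(3),[bp(p,a,b,0).round(2).tolist() for a,b in((0,0),(511,0),(0,383),(511,383))])
for q in("file","probe_a","tray","plate","tray_pull"):
    print(q,[(np.round(d["bbox"]).tolist(),round(d["confidence"],2)) for d in robot.spot_in(q,p)][:5])
go([.684,.06,.25],np.radians(5.6))
```

```text
71.11502574458723 cam [0.477 0.147 0.374] [[1.0, 0.1, 0.0], [0.09, -0.95, 0.3], [0.03, -0.3, -0.95]]
[0.487 0.031 0.   ] [[0.16, 0.24, 0.0], [0.77, 0.3, 0.0], [0.04, -0.39, -0.0], [1.0, -0.3, 0.0]]
file [([375.0, 148.0, 414.0, 275.0], 0.61)]
probe_a [([423.0, 224.0, 512.0, 287.0], 0.97), ([250.0, 268.0, 259.0, 331.0], 0.84), ([300.0, 272.0, 307.0, 328.0], 0.57)]
tray [([218.0, 0.0, 351.0, 71.0], 0.67)]
plate []
tray_pull [([221.0, 0.0, 355.0, 75.0], 0.67), ([321.0, 0.0, 378.0, 24.0], 0.28)]
shift [-0.0277  0.1956  0.0003] turn [ 0.   -0.    0.06] q [ 0.14  0.22 -0.02  1.33  0.    1.61]
```

View pics/w1.png

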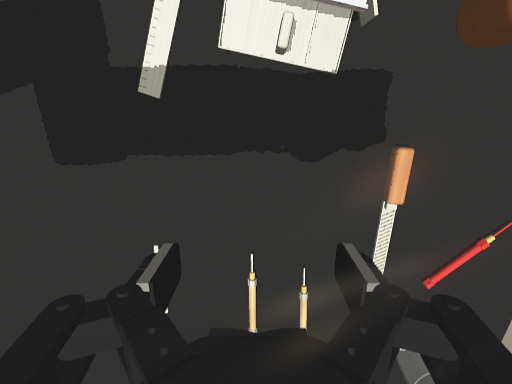

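The wrist view shows the file handle (400,176), the two probes (252,300) and (303,300), and the tray pull (286,32).

```bash
cat >> h.py <<'E'
def blob(p,lo,hi,box=None,minA=30):
    h=cv2.cvtColor(p["img"],cv2.COLOR_BGR2HSV);m=cv2.inRange(h,np.array(lo),np.array(hi))
    if box is not None:
        k=np.zeros_like(m);a=box;k[a[1]:a[3],a[0]:a[2]]=255;m&=k
    n,l,s,c=cv2.connectedComponentsWithStats(m)
    out=[]
    for i in range(1,n):
        if s[i,4]>=minA: out.append(np.argwhere(l==i)[:,::-1].astype(float))
    return sorted(out,key=len,reverse=True)
def axis(p,pts,z):
    W=np.array([bp(p,u,v,z)[:2] for u,v in pts]);c=W.mean(0);d=np.linalg.svd(W-c,full_matrices=False)[2][0]
    s=(W-c)@d;w=(W-c)@np.array([-d[1],d[0]])
    return c+d*(s.max()+s.min())/2+np.array([-d[1],d[0]])*(w.max()+w.min())/2,np.degrees(np.arctan2(d[1],d[0])),np.ptp(s),np.ptp(w)
E
python3 - <<'E'
from h import *
p=robot.capture("wrist")
for pts in blob(p,(4,90,60),(20,255,255),(370,130,430,220))[:2]:
    print("file",len(pts),pts.min(0),pts.max(0),axis(p,pts,.022))
for b in ((235,240,270,345),(285,250,320,345)):
    for pts in blob(p,(10,60,60),(30,255,255),b)[:2]:
        print("probe",len(pts),pts.min(0),pts.max(0),axis(p,pts,.009))
h=cv2.cvtColor(p["img"],cv2.COLOR_BGR2HSV);print(h[176,400],h[310,253])
for a in((251,254),(304,268)): print("tip",bp(p,*a,.006))
print("pull top",bp(p,286,32,.045),[bp(p,*a,.045).round(3) for a in((281,11),(293,11),(278,52),(290,52))])
print("tray corners",bp(p,219,47,.008),bp(p,337,73,.008))
E
```

```text
file 1292 [383. 145.] [414. 203.] (array([0.67462131, 0.07906774]), np.float64(-84.78060854064042), np.float64(0.08012961985759773), np.float64(0.031848489286680756))
probe 341 [248. 286.] [256. 329.] (array([ 0.49995272, -0.16826041]), np.float64(-84.31132731401206), np.float64(0.08628370271270737), np.float64(0.012875283952672303))
probe 54 [249. 270.] [255. 279.] (array([ 0.49375923, -0.10406144]), np.float64(-86.19119861081266), np.float64(0.01669589759864247), np.float64(0.009702772215693456))
probe 229 [299. 299.] [307. 333.] (array([ 0.5860442 , -0.17675074]), np.float64(-81.4797320127509), np.float64(0.07043734885053521), np.float64(0.013323054699028055))
probe 51 [301. 283.] [306. 292.] (array([ 0.5784412 , -0.12022388]), np.float64(-83.57083967437758), np.float64(0.01712582872691693), np.float64(0.008551789512732815))
[ 14 132 232] [ 26  81 236]
tip [ 0.48895142 -0.06946168  0.006     ]
tip [ 0.57450758 -0.08622221  0.006     ]
pull top [0.50084548 0.22682531 0.045     ] [array([0.493, 0.246, 0.045]), array([0.506, 0.247, 0.045]), array([0.495, 0.207, 0.045]), array([0.508, 0.208, 0.045])]
tray corners [0.42429567 0.21196248 0.008     ] [0.57288129 0.19734102 0.008     ]
```

Run:
```python
from h import *
go([.678,.074,.13],np.radians(5.1))
```

```text
shift [-0.013   0.191   0.1203] turn [-0.    0.    0.55] q [ 0.14  0.22 -0.02  1.33 -0.    1.61]
```

Emit:
move_arm(rows=[-0.002,0.035,0.02,0,0,0,0.085,-0.004,0.07,0.045,0,0,0,0.085,-0.006,0.105,0.07,0,0,0,0.085,-0.009,0.14,0.09,0,0,0,0.085,-0.011,0.17,0.11,0,0,0,0.085,-0.013,0.191,0.12,0,0,0,0.085,-0.013,0.191,0.12,0,0,0,0.085,-0.013,0.191,0.12,0,0,0,0.085])

```text
t: 3.5
eef_pos: [0.6774, 0.0738, 0.1295]
tcp_rot: [-2.109, -2.327, 0.002]
force: [-0.7, -0.0, 0.7]
opening: 0.995
gripper_force: 0.0
```

Run:
```python
from h import *
p=robot.capture("wrist");cv2.imwrite("pics/w2.png",p["img"])
print("cam",(-np.array(p["R"]).T@p["t"]).round(3))
for pts in blob(p,(4,90,60),(20,255,255))[:3]:
    print("file",len(pts),pts.min(0),pts.max(0),axis(p,pts,.022))
print(pose()[0],pj(p,[.6785,.074,.022]))
```

```text
cam [0.669 0.151 0.254]
file 1013 [249. 148.] [276. 228.] (array([0.67943214, 0.08196784]), np.float64(-81.8213481840548), np.float64(0.07581987728840242), np.float64(0.026475273956876346))
file 77 [ 93. 354.] [104. 383.] (array([ 0.51483459, -0.14895937]), np.float64(-83.50029386301573), np.float64(0.04396873184239404), np.float64(0.0056630133882241045))
file 30 [401. 272.] [413. 282.] (array([0.83270207, 0.00548017]), np.float64(-129.22744769737326), np.float64(0.011935415019054377), np.float64(0.005919845924338295))
[0.67739766 0.07385343 0.1305456 ] [260.24986063 198.21464802]
```

View pics/w2.png

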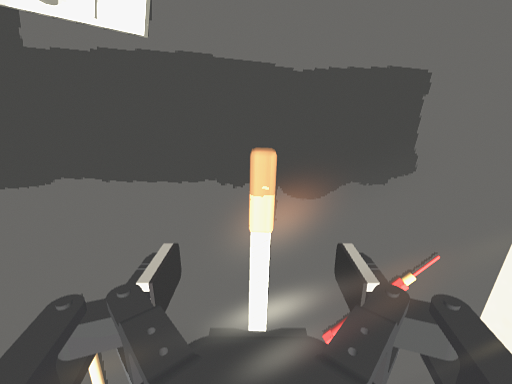

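The file handle spans (263,149) to (261,232), the blade tip is at (258,331), and the file is centred between the fingers.

Run:
```python
from h import *
p=robot.capture("wrist")
a,b,c=bp(p,263.7,150,.022),bp(p,261.5,231,.022),bp(p,258.3,331,.005)
print(a,b,c,np.linalg.norm(a-b),np.linalg.norm(c-a),np.degrees(np.arctan2(*(c-a)[1::-1])))
u=(c-a)[:2]/np.linalg.norm((c-a)[:2]);t=np.r_[a[:2]+u*.045,.026];print(t)
go(t,np.arctan2(u[1],u[0])+np.pi/2)
```

```text
[0.67722092 0.11777559 0.022     ] [0.68315942 0.04113034 0.022     ] [ 0.69356732 -0.09466902  0.005     ] 0.07687496506350182 0.2137496609441083 -85.60008507973397
[0.68067321 0.07290821 0.026     ]
shift [-0.0013  0.003   0.1053] turn [ 0.03 -0.    1.24] q [0.11 0.67 0.36 1.26 0.   1.58]
```

Emit:
move_arm(rows=[0,0.003,0.04,0,0,1,0.085,0,0.003,0.075,0,0,1,0.085,0,0.003,0.1,0,0,1,0.085,0,0.003,0.104,0,0,1,0.085,0,0.003,0.104,0,0,1,0.04,0,0.003,0.104,0,0,1,0.01,0,0.003,0.104,0,0,1,0.0,0,0.003,0.104,0,0,1,0.0])

```text
t: 4.4
eef_pos: [0.6821, 0.0744, 0.0284]
tcp_rot: [2.128, 2.308, 0.004]
force: [0.2, 0.1, 0.5]
opening: 0.324
gripper_force: 0.0
```

Emit:
move_arm(rows=[0,0,0,0,0,0,0,0,0,0,0,0,0,0,0,0,0,0,0,0,0,0,0,0,0,0,0,0,0,0,-0.02,0,0,0,0,0,0,-0.06,0,0,0,0,0,0,-0.11,0,0,0,0,0,0,-0.16,0,0,0,0])

```text
t: 5.2
eef_pos: [0.6801, 0.0742, 0.1869]
tcp_rot: [-2.128, -2.308, 0.003]
force: [0.8, 0.7, -0.9]
opening: 0.258
gripper_force: 59.9
```

Run:
```python
from h import *
print(pose())
p=robot.capture("scene")
print([(np.round(d["bbox"],1).tolist(),round(d["confidence"],2)) for d in robot.spot_in("plate",p)][:3])
im=p["img"][225:325,110:220];cv2.imwrite("pics/pl.png",cv2.resize(im,None,fx=6,fy=6,interpolation=cv2.INTER_CUBIC))
```

```text
(array([0.68007301, 0.07416022, 0.18690882]), Rotation.from_matrix(array([[-8.09683742e-02,  9.96713589e-01, -2.47854760e-03],
                            [ 9.96716671e-01,  8.09681450e-02, -1.92840921e-04],
                            [ 8.47623434e-06, -2.48602373e-03, -9.99996910e-01]])), {'t': 5.2, 'qpos': array([1.08586272e-01, 6.49459405e-01, 4.73182873e-01, 1.39700465e+00,
       7.69025127e-05, 1.59832539e+00]), 'dq': array([ 1.50195544e-03, -2.39731866e-01,  9.11676576e-01,  1.11997620e+00,
        8.88750842e-04,  1.87313724e-03]), 'effort': array([-7.71839368e-04, -5.58460844e+01,  2.27344894e+01, -9.03912876e-01,
       -2.67789880e-02,  2.57528256e-03]), 'eef_pos': array([0.68007301, 0.07416022, 0.18690882]), 'tcp_rot': array([-2.12846264, -2.30837999,  0.00286033]), 'force': array([ 0.77952497,  0.73580929, -0.87461662]), 'wrist_torque': array([ 0.0409899 , -0.11248831,  0.0332833 ]), 'gripper_force': 59.941020011901855, 'opening': 0.2583904721105033})
[]
```

View pics/pl.png

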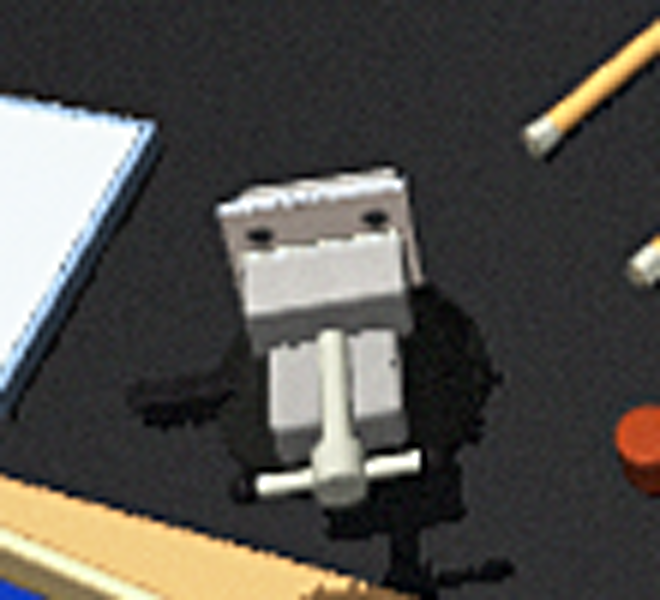

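Run:
```python
from h import *
p=robot.capture("scene")
a,b=bp(p,146.3,259.7,.12),bp(p,178,255,.12);d=b-a
print(a,b,np.linalg.norm(d),np.degrees(np.arctan2(d[1],d[0])))
go([.381,-.224,.25],np.radians(53))
```

```text
[ 0.53257676 -0.38443881  0.12      ] [ 0.57300928 -0.3251841   0.12      ] 0.07173499917824719 55.692287492843256
shift [-0.273  -0.3253 -0.0615] turn [  0.58   0.24 -48.36] q [0.11 0.64 0.48 1.39 0.   1.6 ]
```

Emit:
move_arm(rows=[-0.034,-0.04,-0.008,0,0,-6,0,-0.068,-0.08,-0.016,0,0,-12,0,-0.1,-0.12,-0.024,0,0,-18,0,-0.136,-0.16,-0.032,0,0,-24,0,-0.17,-0.2,-0.04,0,0,-30,0,-0.205,-0.24,-0.048,0,0,-36,0,-0.24,-0.285,-0.056,0,0,-42,0,-0.273,-0.325,-0.062,0,0,-48,0])

```text
t: 6.15
eef_pos: [0.3973, -0.2047, 0.2434]
tcp_rot: [-0.998, -2.976, -0.0]
force: [-0.0, -1.3, -1.3]
opening: 0.26
gripper_force: 60.0
```

Emit:
move_arm(rows=[0,0,0,0,0,0,0,0,0,0,0,0,0,0,0,0,0,0,0,0,0,0,0,0,0,0,0,0,0,0,0,0,0,0,0,0,0,0,0,0,0,0,0,0,0,0,0,0,0,0,0,0,0,0,0,0])

```text
t: 6.95
eef_pos: [0.4001, -0.2039, 0.2447]
tcp_rot: [-1.005, -2.976, 0.0]
force: [-0.0, 0.2, -1.8]
opening: 0.262
gripper_force: 60.1
```

Run:
```python
from h import *
p=robot.capture("wrist");cv2.imwrite("pics/w3.png",p["img"])
print(pose()[0])
print([(np.round(d["bbox"],1).tolist(),round(d["confidence"],2)) for d in robot.spot_in("plate",p)][:3])
print("pred",pj(p,[.5326,-.3844,.12]),pj(p,[.573,-.3252,.12]))
```

```text
[ 0.40003779 -0.20401994  0.24469101]
[]
pred [206.18760787 361.90186139] [265.09513738 359.48290271]
```

View pics/w3.png

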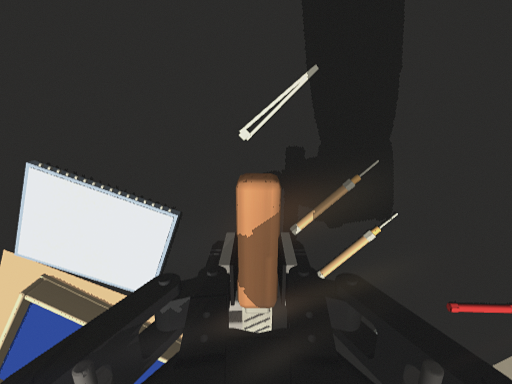

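Run:
```python
from h import *
p,r,o=pose();print(r.as_matrix().round(3))
go([.433,-.268,.16],np.radians(54.5))
s=robot.capture("scene");cv2.imwrite("pics/sc.png",cv2.resize(s["img"][200:320,100:260],(800,600),interpolation=cv2.INTER_CUBIC))
```

```text
[[-0.795  0.607  0.   ]
 [ 0.607  0.795 -0.   ]
 [-0.    -0.    -1.   ]]
shift [-0.065  -0.0308  0.0847] turn [-0.    0.   -1.84] q [-0.47  0.14 -0.13  1.3  -0.    0.18]
```

View pics/sc.png

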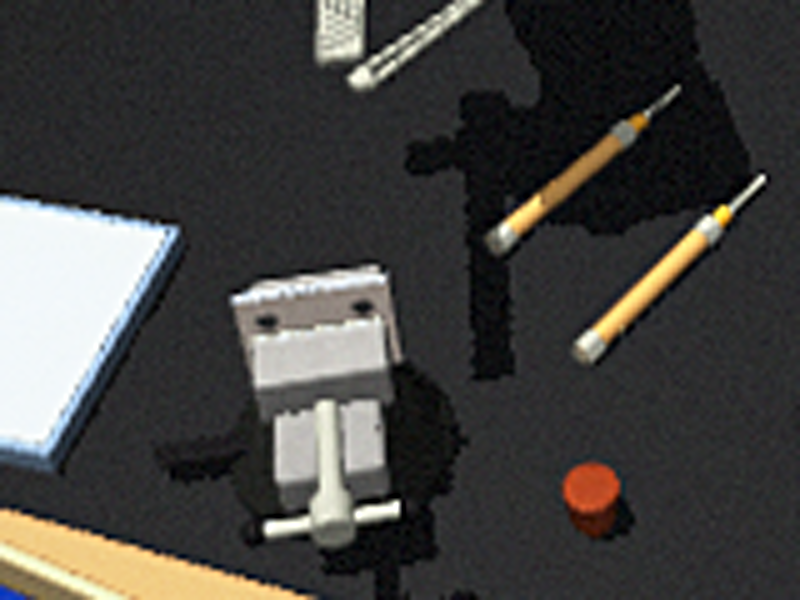

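Emit:
move_arm(rows=[-0.02,-0.01,0.015,0,0,-1,0,-0.04,-0.02,0.03,0,0,-1.8,0,-0.065,-0.031,0.045,0,0,-1.8,0,-0.065,-0.031,0.06,0,0,-1.8,0,-0.065,-0.031,0.075,0,0,-1.8,0,-0.065,-0.031,0.085,0,0,-1.8,0,-0.065,-0.031,0.085,0,0,-1.8,0,-0.065,-0.031,0.085,0,0,-1.8,0])

```text
t: 7.9
eef_pos: [0.4329, -0.2683, 0.1601]
tcp_rot: [0.959, 2.991, -0.0]
force: [0.1, -1.0, -2.3]
opening: 0.265
gripper_force: 60.0
```

Run:
```python
from h import *
p,r,o=pose();print(p,o["force"],o["wrist_torque"])
s=robot.capture("scene");cv2.imwrite("pics/sc2.png",cv2.resize(s["img"][190:310,100:260],(800,600),interpolation=cv2.INTER_CUBIC))
```

```text
[ 0.43285618 -0.2682976   0.16007293] [ 0.13263608 -0.9701946  -2.34176083] [ 0.07711478 -0.01096044  0.03127853]
```

View pics/sc2.png

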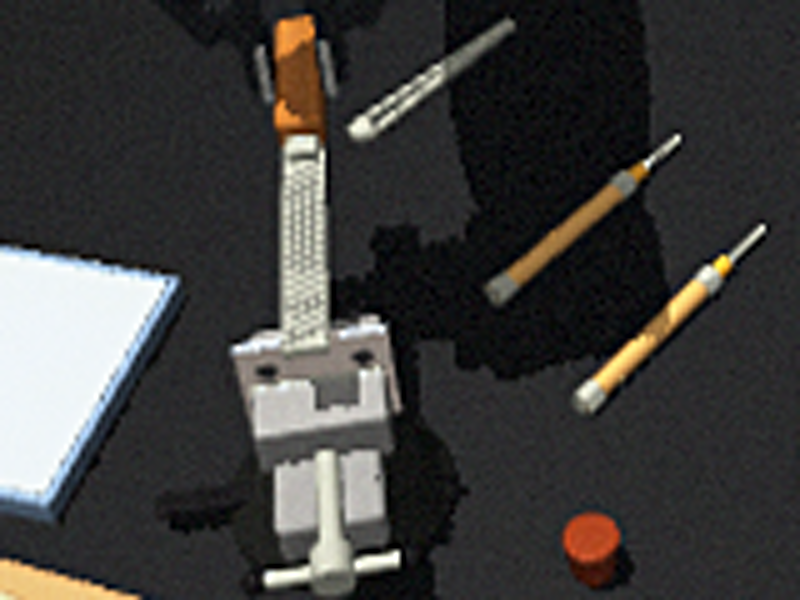

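Emit:
move_arm(rows=[0,0,0.005,0,0,0,0,0,0,0.009,0,0,0,0,0,0,0.011,0,0,0,0,0,0,0.012,0,0,0,0,0,0,0.013,0,0,0,0,0,0,0.014,0,0,0,0,0,0,0.014,0,0,0,0,0,0,0.014,0,0,0,0])

```text
t: 8.75
eef_pos: [0.4329, -0.2684, 0.146]
tcp_rot: [0.959, 2.991, -0.0]
force: [-1.0, 1.4, 1.0]
opening: 0.257
gripper_force: 60.3
```

Emit:
move_arm(rows=[0,0,0.0005,0,0,0,0,0,0,0.001,0,0,0,0,0,0,0.0015,0,0,0,0,0,0,0.002,0,0,0,0,0,0,0.002,0,0,0,0,0,0,0.002,0,0,0,0,0,0,0.002,0,0,0,0,0,0,0.002,0,0,0,0])

```text
t: 9.55
eef_pos: [0.4326, -0.2685, 0.1436]
tcp_rot: [-0.96, -2.991, 0.001]
force: [-1.4, 0.2, 2.7]
opening: 0.266
gripper_force: 60.5
```

Run:
```python
from h import *
p,r,o=pose();print(p,o["force"],o["wrist_torque"])
```

```text
[ 0.43264131 -0.26850666  0.14361095] [-1.37833536  0.17068207  2.68702808] [-0.233342   -0.09146186 -0.09508629]
```

Emit:
move_arm(rows=[-0.005,0,0,0,0,0,0,-0.01,0,0,0,0,0,0,-0.015,0,0,0,0,0,0,-0.02,0,0,0,0,0,0,-0.025,0,0,0,0,0,0,-0.03,0,0,0,0,0,0,-0.035,0,0,0,0,0,0,-0.04,0,0,0,0,0,0])

```text
t: 10.35
eef_pos: [0.4656, -0.2917, 0.1437]
tcp_rot: [-0.959, -2.991, -0.0]
force: [-4.2, 2.9, 4.2]
opening: 0.261
gripper_force: 60.8
```

Emit:
move_arm(rows=[-0.006,0,0,0,0,0,0,-0.012,0,0,0,0,0,0,-0.018,0,0,0,0,0,0,-0.024,0,0,0,0,0,0,-0.03,0,0,0,0,0,0,-0.036,0,0,0,0,0,0,-0.04,0,0,0,0,0,0,-0.044,0,0,0,0,0,0])

```text
t: 11.15
eef_pos: [0.5008, -0.3169, 0.1445]
tcp_rot: [-0.959, -2.991, -0.001]
force: [-6.2, 3.2, 10.4]
opening: 0.262
gripper_force: 61.5
```

Emit:
move_arm(rows=[0,0,-0.006,0,0,0,0,0,0,-0.02,0,0,0,0,0,0,-0.035,0,0,0,0,0,0,-0.035,0,0,0,0,0,0,-0.035,0,0,0,0,0,0,-0.035,0,0,0,0,0,0,-0.035,0,0,0,0,0,0,-0.035,0,0,0,0])

```text
t: 11.95
eef_pos: [0.5008, -0.3169, 0.1779]
tcp_rot: [-0.959, -2.99, -0.001]
force: [0.4, 0.2, -0.9]
opening: 0.261
gripper_force: 60.2
```

Run:
```python
from h import *
p,r,o=pose();print(p,o["force"],o["wrist_torque"])
s=robot.capture("scene");cv2.imwrite("pics/sc3.png",cv2.resize(s["img"][190:310,100:260],(800,600),interpolation=cv2.INTER_CUBIC))
```

```text
[ 0.50078039 -0.31692977  0.17789574] [ 0.37932847  0.21821331 -0.94799645] [ 0.04321344 -0.01414358  0.06256359]
```

View pics/sc3.png

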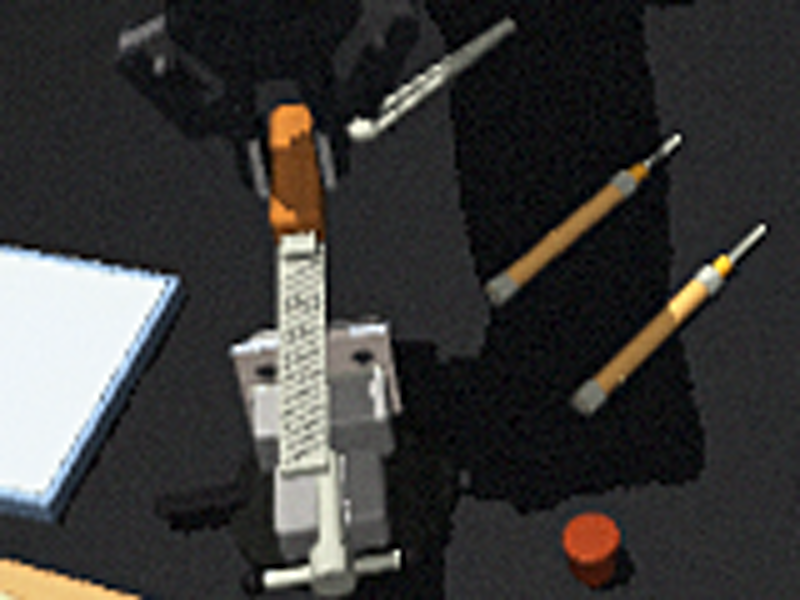

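Emit:
move_arm(rows=[0.02,0,0,0,0,0,0,0.04,0,0,0,0,0,0,0.06,0,0,0,0,0,0,0.075,0,0,0,0,0,0,0.084,0,0,0,0,0,0,0.084,0,0,0,0,0,0,0.084,0,0.01,0,0,0,0,0.084,0,0.02,0,0,0,0])

```text
t: 12.8
eef_pos: [0.4336, -0.2689, 0.1582]
tcp_rot: [0.959, 2.99, -0.001]
force: [-0.2, 0.5, -1.8]
opening: 0.262
gripper_force: 60.2
```

Emit:
move_arm(rows=[0,0,0.005,0,0,0,0,0,0,0.009,0,0,0,0,0,0,0.011,0,0,0,0,0,0,0.013,0,0,0,0,0,0,0.015,0,0,0,0,0,0,0.0155,0,0,0,0,0,0,0.0155,0,0,0,0,0,0,0.0155,0,0,0,0])

```text
t: 13.6
eef_pos: [0.433, -0.2684, 0.1436]
tcp_rot: [0.959, 2.991, -0.0]
force: [-0.5, 0.8, -0.1]
opening: 0.263
gripper_force: 60.2
```

Emit:
move_arm(rows=[0,0,0.0005,0,0,0,0,0,0,0.001,0,0,0,0,0,0,0.0015,0,0,0,0,0,0,0.002,0,0,0,0,0,0,0.002,0,0,0,0,0,0,0.002,0,0,0,0,0,0,0.002,0,0,0,0,0,0,0.002,0,0,0,0])

```text
t: 14.4
eef_pos: [0.4329, -0.2684, 0.1413]
tcp_rot: [0.959, 2.991, -0.0]
force: [-0.1, -0.2, 2.0]
opening: 0.263
gripper_force: 60.5
```

Run:
```python
from h import *
p,r,o=pose();print(p,o["force"],o["wrist_torque"])
```

```text
[ 0.4329133  -0.26839157  0.14134765] [-0.14294476 -0.16940136  1.95854453] [-0.2195964  -0.26209419 -0.03062868]
```

Emit:
move_arm(rows=[-0.005,0,0,0,0,0,0,-0.01,0,0,0,0,0,0,-0.015,0,0,0,0,0,0,-0.02,0,0,0,0,0,0,-0.025,0,0,0,0,0,0,-0.03,0,0,0,0,0,0,-0.035,0,0,0,0,0,0,-0.04,0,0,0,0,0,0])

```text
t: 15.2
eef_pos: [0.4655, -0.2917, 0.1412]
tcp_rot: [-0.959, -2.991, -0.0]
force: [-3.2, 2.3, 5.3]
opening: 0.266
gripper_force: 60.8
```

Emit:
move_arm(rows=[-0.006,0,0,0,0,0,0,-0.012,0,0,0,0,0,0,-0.018,0,0,0,0,0,0,-0.024,0,0,0,0,0,0,-0.03,0,0,0,0,0,0,-0.036,0,0,0,0,0,0,-0.04,0,0,0,0,0,0,-0.044,0,0,0,0,0,0])

```text
t: 16.0
eef_pos: [0.5008, -0.3169, 0.1418]
tcp_rot: [-0.959, -2.99, -0.001]
force: [-5.2, 4.0, 9.3]
opening: 0.266
gripper_force: 61.6
```

Emit:
move_arm(rows=[0,0,-0.006,0,0,0,0,0,0,-0.02,0,0,0,0,0,0,-0.037,0,0,0,0,0,0,-0.037,0,0,0,0,0,0,-0.037,0,0,0,0,0,0,-0.037,0,0,0,0,0,0,-0.037,0,0,0,0,0,0,-0.037,0,0,0,0])

```text
t: 16.8
eef_pos: [0.5007, -0.3169, 0.1773]
tcp_rot: [-0.959, -2.99, -0.001]
force: [1.0, 1.2, -1.7]
opening: 0.259
gripper_force: 60.3
```

Emit:
move_arm(rows=[0.02,0,0,0,0,0,0,0.04,0,0,0,0,0,0,0.06,0,0,0,0,0,0,0.075,0,0,0,0,0,0,0.084,0,0,0,0,0,0,0.084,0,0,0,0,0,0,0.084,0,0.01,0,0,0,0,0.084,0,0.02,0,0,0,0])

```text
t: 17.6
eef_pos: [0.4336, -0.2689, 0.1577]
tcp_rot: [0.959, 2.99, -0.001]
force: [-0.6, -0.4, -1.9]
opening: 0.265
gripper_force: 60.3
```

Emit:
move_arm(rows=[0,0,0.005,0,0,0,0,0,0,0.009,0,0,0,0,0,0,0.012,0,0,0,0,0,0,0.015,0,0,0,0,0,0,0.017,0,0,0,0,0,0,0.018,0,0,0,0,0,0,0.018,0,0,0,0,0,0,0.018,0,0,0,0])

```text
t: 18.4
eef_pos: [0.4328, -0.2684, 0.1404]
tcp_rot: [0.959, 2.991, -0.0]
force: [-0.1, 0.2, -1.3]
opening: 0.264
gripper_force: 60.3
```

Run:
```python
from h import *
p,r,o=pose();print(p,o["force"],o["wrist_torque"])
```

```text
[ 0.43283762 -0.26835719  0.14039954] [-0.07346934  0.17343709 -1.30932057] [0.06857736 0.01306911 0.03307588]
```

Emit:
move_arm(rows=[0,0,0.0005,0,0,0,0,0,0,0.001,0,0,0,0,0,0,0.0015,0,0,0,0,0,0,0.002,0,0,0,0,0,0,0.0025,0,0,0,0,0,0,0.003,0,0,0,0,0,0,0.003,0,0,0,0,0,0,0.003,0,0,0,0])

```text
t: 19.2
eef_pos: [0.4328, -0.2683, 0.1373]
tcp_rot: [0.959, 2.991, -0.0]
force: [0.8, 0.1, -0.2]
opening: 0.257
gripper_force: 60.4
```

Run:
```python
from h import *
p,r,o=pose();print(p,o["force"],o["wrist_torque"])
```

```text
[ 0.43281871 -0.26833825  0.13730855] [ 0.77446612  0.10610819 -0.17470648] [-0.03190658 -0.06151008  0.01556233]
```

Emit:
move_arm(rows=[0,0,0.0005,0,0,0,0,0,0,0.001,0,0,0,0,0,0,0.0015,0,0,0,0,0,0,0.002,0,0,0,0,0,0,0.0022,0,0,0,0,0,0,0.0022,0,0,0,0,0,0,0.0022,0,0,0,0,0,0,0.0022,0,0,0,0])

```text
t: 20.0
eef_pos: [0.4329, -0.2684, 0.1351]
tcp_rot: [0.959, 2.991, -0.0]
force: [-0.7, 0.8, 1.3]
opening: 0.262
gripper_force: 60.6
```

Run:
```python
from h import *
p,r,o=pose();print(p,o["force"],o["wrist_torque"])
```

```text
[ 0.43289595 -0.26837507  0.13513412] [-0.74011186  0.81164824  1.28535804] [-0.10901338 -0.21714333  0.10616021]
```

Emit:
move_arm(rows=[-0.005,0,0,0,0,0,0,-0.01,0,0,0,0,0,0,-0.015,0,0,0,0,0,0,-0.02,0,0,0,0,0,0,-0.025,0,0,0,0,0,0,-0.03,0,0,0,0,0,0,-0.035,0,0,0,0,0,0,-0.04,0,0,0,0,0,0])

```text
t: 20.8
eef_pos: [0.4655, -0.2917, 0.135]
tcp_rot: [-0.959, -2.991, -0.0]
force: [-3.2, 1.7, 4.6]
opening: 0.259
gripper_force: 61.1
```

Emit:
move_arm(rows=[-0.006,0,0,0,0,0,0,-0.012,0,0,0,0,0,0,-0.018,0,-0.0005,0,0,0,0,-0.024,0,-0.001,0,0,0,0,-0.03,0,-0.001,0,0,0,0,-0.036,0,-0.001,0,0,0,0,-0.04,0,-0.001,0,0,0,0,-0.044,0,-0.001,0,0,0,0])

```text
t: 21.6
eef_pos: [0.5005, -0.3167, 0.1363]
tcp_rot: [-0.958, -2.99, -0.001]
force: [-8.0, 5.5, 9.1]
opening: 0.261
gripper_force: 61.9
```

Run:
```python
from h import *
p,r,o=pose();print(p,o["force"],o["wrist_torque"])
s=robot.capture("scene");cv2.imwrite("pics/sc4.png",cv2.resize(s["img"][190:310,100:260],(800,600),interpolation=cv2.INTER_CUBIC))
```

```text
[ 0.50046411 -0.31666478  0.1363366 ] [-8.03099432  5.52410621  9.06367737] [ 0.74864722  1.10139457 -0.03272004]
```

View pics/sc4.png

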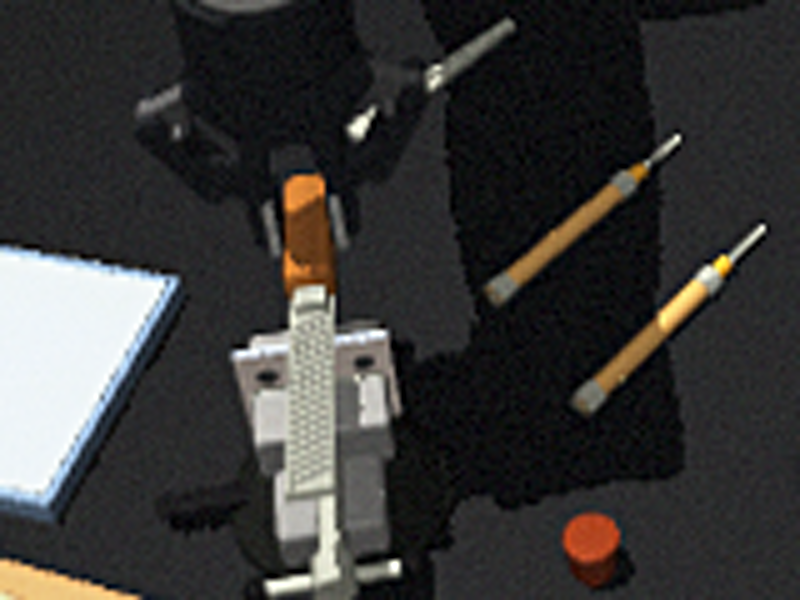

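Emit:
move_arm(rows=[0,0,-0.006,0,0,0,0,0,0,-0.03,0,0,0,0,0,0,-0.06,0,0,0,0,0,0,-0.09,0,0,0,0,0,0,-0.11,0,0,0,0,0,0,-0.11,0,0,0,0,0,0,-0.11,0,0,0,0,0,0,-0.11,0,0,0,0])

```text
t: 22.45
eef_pos: [0.5005, -0.3168, 0.2437]
tcp_rot: [-0.958, -2.988, -0.001]
force: [0.1, -0.2, -1.3]
opening: 0.262
gripper_force: 60.6
```

Run:
```python
from h import *
p,r,o=pose();print(p,o["force"])
go([.675,.072,.10],np.radians(5))
```

```text
[ 0.50051992 -0.31682445  0.24372519] [ 0.14301759 -0.23094288 -1.30680631]
shift [0.0837 0.4178 0.1439] turn [-0.09 -0.17 49.44] q [-0.56  0.43  0.26  1.4  -0.    0.06]
```

Emit:
move_arm(rows=[0.009,0.045,0,0,0,6,0,0.018,0.09,0,0,0,12,0,0.027,0.135,0,0,0,18,0,0.036,0.18,0,0,0,24,0,0.045,0.225,0,0,0,30,0,0.054,0.27,0,0,0,37,0,0.063,0.315,0,0,0,43,0,0.072,0.36,0,0,0,49.4,0])

```text
t: 23.25
eef_pos: [0.6518, 0.0194, 0.2438]
tcp_rot: [-2.125, -2.311, 0.004]
force: [0.7, -0.4, -1.1]
opening: 0.266
gripper_force: 60.6
```

Run:
```python
from h import *
p,r,o=pose();print(p,o["force"])
go([.675,.072,.04],np.radians(5))
```

```text
[0.65175429 0.01939524 0.2437642 ] [ 0.74623154 -0.43156068 -1.05283462]
shift [0.0505 0.0282 0.2037] turn [-0.18 -0.01 -0.21] q [ 0.03  0.56  0.47  1.48 -0.    1.52]
```

Emit:
move_arm(rows=[0.025,0.014,0.03,0,0,0,0,0.045,0.023,0.07,0,0,0,0,0.045,0.023,0.11,0,0,0,0,0.045,0.023,0.15,0,0,0,0,0.045,0.023,0.18,0,0,0,0,0.045,0.023,0.195,0,0,0,0,0.045,0.023,0.2,0,0,0,0,0.045,0.023,0.204,0,0,0,0])

```text
t: 24.05
eef_pos: [0.67, 0.0644, 0.0403]
tcp_rot: [-2.12, -2.316, 0.003]
force: [0.5, -0.5, -0.6]
opening: 0.257
gripper_force: 60.6
```

Emit:
move_arm(rows=[0,0,0.002,0,0,0,0,0,0,0.004,0,0,0,0,0,0,0.006,0,0,0,0,0,0,0.008,0,0,0,0,0,0,0.009,0,0,0,0,0,0,0.01,0,0,0,0,0,0,0.011,0,0,0,0,0,0,0.012,0,0,0,0])

```text
t: 24.85
eef_pos: [0.6715, 0.064, 0.0331]
tcp_rot: [2.12, 2.315, 0.002]
force: [-5.0, -3.1, 14.4]
opening: 0.263
gripper_force: 62.5
```

Emit:
move_arm(rows=[0,0,0,0,0,0,0.03,0,0,0,0,0,0,0.04,0,0,0,0,0,0,0.06,0,0,0,0,0,0,0.06,0,0,-0.03,0,0,0,0.06,0,0,-0.07,0,0,0,0.06,0,0,-0.12,0,0,0,0.06,0,0,-0.17,0,0,0,0.06])

```text
t: 25.65
eef_pos: [0.6702, 0.0645, 0.2008]
tcp_rot: [-2.121, -2.316, 0.002]
force: [0.6, -0.9, -0.3]
opening: 0.704
gripper_force: 0.0
```

Run:
```python
from h import *
p,r,o=pose();print(p,o["force"])
go([.5,.1,.25],np.radians(-3))
```

```text
[0.67018335 0.06447552 0.20078218] [ 0.63698946 -0.85059127 -0.33077255]
shift [ 0.0504 -0.1665 -0.0489] turn [-0.11  0.01  8.05] q [0.1  0.62 0.46 1.41 0.   1.58]
```

Emit:
move_arm(rows=[0.02,-0.03,-0.01,0,0,2,0.06,0.04,-0.06,-0.02,0,0,4,0.06,0.06,-0.09,-0.03,0,0,6,0.06,0.08,-0.12,-0.05,0,0,8,0.06,0.1,-0.15,-0.05,0,0,10,0.06,0.11,-0.165,-0.05,0,0,10,0.06,0.11,-0.165,-0.05,0,0,10,0.06,0.11,-0.165,-0.05,0,0,10,0.06])

```text
t: 26.45
eef_pos: [0.497, 0.1597, 0.2502]
tcp_rot: [2.314, 2.124, 0.001]
force: [0.5, 0.1, 0.5]
opening: 0.701
gripper_force: 0.0
```

Run:
```python
from h import *
print(pose()[0])
p=robot.capture("wrist");cv2.imwrite("pics/w4.png",p["img"])
print([bp(p,a,b,0).round(2).tolist() for a,b in((0,0),(511,0),(0,383),(511,383))])
for q in("file","probe_a","tray","tray_pull","rack"):
    print(q,[(np.round(d["bbox"]).tolist(),round(d["confidence"],2)) for d in robot.spot_in(q,p)][:5])
```

```text
[0.49702451 0.15970956 0.2501758 ]
[[0.21, 0.39, 0.0], [0.81, 0.33, 0.0], [-0.02, -0.21, 0.0], [0.94, -0.3, 0.0]]
file [([375.0, 198.0, 394.0, 288.0], 0.7), ([2.0, 0.0, 62.0, 77.0], 0.6), ([195.0, 91.0, 314.0, 131.0], 0.27)]
probe_a [([434.0, 234.0, 512.0, 306.0], 0.8), ([268.0, 313.0, 276.0, 328.0], 0.65)]
tray [([197.0, 86.0, 314.0, 131.0], 0.86)]
tray_pull [([198.0, 86.0, 316.0, 136.0], 0.55)]
rack [([166.0, 0.0, 347.0, 91.0], 0.97)]
```

View pics/w4.png

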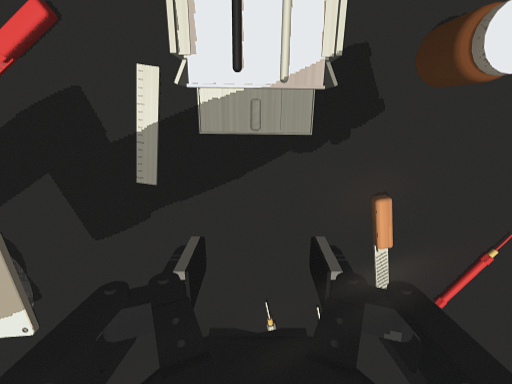

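The pull top sits at (256,115), the tray front edge runs from (199,134) to (313,136), and the rack walls run (167,0)–(170,52) and (346,0)–(342,52).

Run:
```python
from h import *
p=robot.capture("wrist")
g=cv2.cvtColor(p["img"],cv2.COLOR_BGR2GRAY)
cv2.imwrite("pics/w4c.png",cv2.resize(p["img"][0:145,155:355],(800,580),interpolation=cv2.INTER_CUBIC))
a,b=bp(p,199,134,.008),bp(p,313,135.5,.008);d=b-a;print("tray front",a,b,np.linalg.norm(d),np.degrees(np.arctan2(d[1],d[0])))
print("pull",bp(p,255.5,115,.045))
for n,q in dict(L=((167,0),(170,52)),R=((346,0),(342,52))).items():
    a,b=[bp(p,*x,.08) for x in q];d=a-b;print(n,a,b,np.degrees(np.arctan2(d[1],d[0])))
```

```text
tray front [0.42247671 0.21088595 0.008     ] [0.57388086 0.19546239 0.008     ] 0.15218772440835962 -5.816662077232899
pull [0.50005411 0.22928669 0.045     ]
L [0.42750607 0.33983856 0.08      ] [0.42214078 0.29661264 0.08      ] 82.92452950819244
R [0.59372763 0.32509811 0.08      ] [0.59032174 0.28168839 0.08      ] 85.51381159136619
```

View pics/w4c.png

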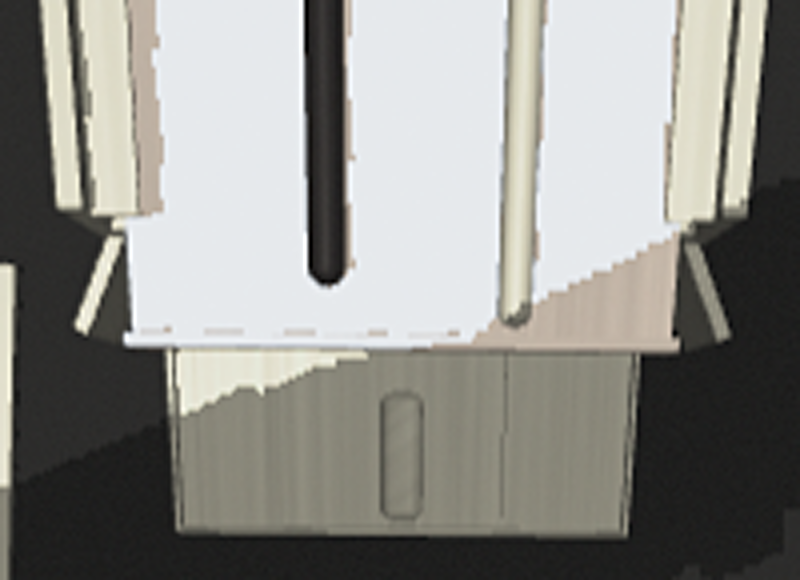

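Run:
```python
from h import *
go([.5003,.2285,.04],np.radians(-5.7))
```

```text
shift [ 0.0695 -0.0029  0.2096] turn [-0.03  0.02  0.69] q [ 0.31  0.29  0.06  1.35 -0.    1.97]
```

Emit:
move_arm(rows=[0.03,-0.003,0.03,0,0,0.7,0.06,0.06,-0.003,0.06,0,0,0.7,0.06,0.0695,-0.003,0.1,0,0,0.7,0.06,0.0695,-0.003,0.14,0,0,0.7,0.06,0.0695,-0.003,0.17,0,0,0.7,0.06,0.0695,-0.003,0.195,0,0,0.7,0.06,0.0695,-0.003,0.21,0,0,0.7,0.06,0.0695,-0.003,0.21,0,0,0.7,0.06])

```text
t: 27.6
eef_pos: [0.498, 0.2279, 0.0371]
tcp_rot: [-2.328, -2.107, 0.009]
force: [-0.3, -0.5, 0.4]
opening: 0.701
gripper_force: 0.0
```

Emit:
move_arm(rows=[0,0,0,0,0,0,0.03,0,0,0,0,0,0,0,0,0,0,0,0,0,0,0,0,0,0,0,0,0,0,0,0,0,0,0,0,0,0,0,0,0,0,0,0,0,0,0,0,0,0,0,0,0,0,0,0,0])

```text
t: 28.4
eef_pos: [0.5007, 0.2295, 0.0415]
tcp_rot: [2.327, 2.109, 0.004]
force: [-0.4, -0.6, 6.5]
opening: 0.125
gripper_force: 62.1
```

Emit:
move_arm(rows=[-0.01,0,0,0,0,0,0,-0.03,0,0,0,0,0,0,-0.05,0,0,0,0,0,0,-0.07,0,0,0,0,0,0,-0.09,0,0,0,0,0,0,-0.11,0,0,0,0,0,0,-0.13,0,0,0,0,0,0,-0.15,0,0,0,0,0,0])

```text
t: 29.2
eef_pos: [0.4867, 0.0811, 0.0415]
tcp_rot: [-2.326, -2.11, -0.01]
force: [0.8, 6.0, 3.7]
opening: 0.125
gripper_force: 61.9
```

Emit:
move_arm(rows=[-0.01,0,0,0,0,0,0,-0.02,0,0,0,0,0,0,-0.03,0,0,0,0,0,0,-0.034,0,0,0,0,0,0,-0.034,0,0,0,0,0,0,-0.034,0,0,0,0,0,0.01,-0.034,0,0,0,0,0,0.03,-0.034,0,0,0,0,0,0.04])

```text
t: 30.0
eef_pos: [0.4814, 0.0457, 0.04]
tcp_rot: [2.328, 2.109, -0.001]
force: [0.0, 0.2, 0.4]
opening: 0.451
gripper_force: 0.0
```

Emit:
move_arm(rows=[0,0,0,0,0,0,0.06,0,0,-0.02,0,0,0,0.06,0,0,-0.06,0,0,0,0.06,0,0,-0.1,0,0,0,0.06,0,0,-0.15,0,0,0,0.06,0,0,-0.2,0,0,0,0.06,0,0,-0.21,0,0,0,0.06,0,0,-0.21,0,0,0,0.06])

```text
t: 30.8
eef_pos: [0.483, 0.046, 0.2522]
tcp_rot: [2.326, 2.107, 0.007]
force: [0.4, 0.5, -0.7]
opening: 0.699
gripper_force: 0.0
```

Run:
```python
from h import *
print(pose()[0])
p=robot.capture("wrist");cv2.imwrite("pics/w5.png",p["img"])
```

```text
[0.48301636 0.04596009 0.25221247]
```

View pics/w5.png

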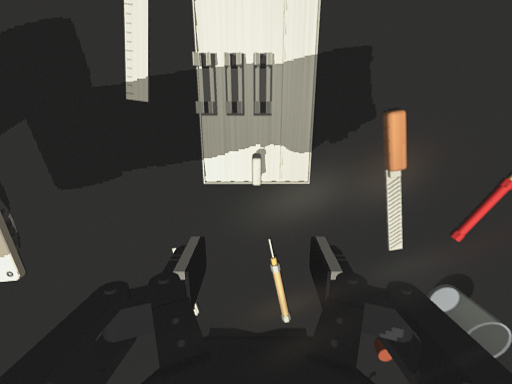

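The wrist view shows the tray fully out (front corners (204,184) and (310,183), clip rows at x = 206, 235 and 263). The file lies at (396,180), one probe lies at (278,280), and the other is likely hidden behind a finger.

Run:
```python
from h import *
p=robot.capture("wrist")
a,b=bp(p,204,184,.008),bp(p,310.5,183.5,.008);d=b-a;print("tray front",a,b,np.linalg.norm(d),np.degrees(np.arctan2(d[1],d[0])))
print("pull",bp(p,257,170,.03))
for u in(206,235,263): print("clip",bp(p,u,83,.025))
print("probe tip,butt",bp(p,269.5,240,.006),bp(p,287,321,.006))
print("file",bp(p,396,111,.022),bp(p,397,169,.022),bp(p,396,249,.004))
go([.53,-.03,.25],np.radians(0))
```

```text
tray front [0.40325445 0.02939156 0.008     ] [0.55310633 0.01504935 0.008     ] 0.15053664930955338 -5.4670821017951035
pull [0.48029606 0.0468946  0.03      ]
clip [0.42976052 0.15837164 0.025     ]
clip [0.46452046 0.15489656 0.025     ]
clip [0.49809359 0.15154014 0.025     ]
probe tip,butt [ 0.48780806 -0.06854754  0.006     ] [ 0.50420699 -0.223455    0.006     ]
file [0.66103112 0.10279002 0.022     ] [0.66656932 0.02774125 0.022     ] [ 0.68147409 -0.10472728  0.004     ]
shift [-0.0706  0.0563 -0.0015] turn [-0.12  0.02 -5.66] q [ 0.09  0.21 -0.04  1.32 -0.    1.76]
```

Emit:
move_arm(rows=[-0.03,0.02,0,0,0,-4,0.06,-0.06,0.04,0,0,0,-8,0.06,-0.07,0.056,0,0,0,-11,0.06,-0.07,0.056,0,0,0,-11,0.06,-0.07,0.056,0,0,0,-11,0.06,-0.07,0.056,0,0,0,-11,0.06,-0.07,0.056,0,0,0,-11,0.06,-0.07,0.056,0,0,0,-11,0.06])

```text
t: 31.7
eef_pos: [0.53, -0.0286, 0.2501]
tcp_rot: [-2.114, -2.323, 0.0]
force: [0.1, 0.1, -0.1]
opening: 0.706
gripper_force: 0.0
```

```bash
cat >> h.py <<'E'
def probes(p,lo=(10,50,60),hi=(32,255,255)):
    for pts in blob(p,lo,hi,minA=40)[:6]:
        c,a,l,w=axis(p,pts,.009);print(len(pts),pts.min(0),pts.max(0),c.round(4),a.round(2),l.round(3),w.round(3))
E
python3 - <<'E'
from h import *
print(pose()[0])
p=robot.capture("wrist");cv2.imwrite("pics/w6.png",p["img"])
for d in robot.spot_in("probe_a",p): print(np.round(d["bbox"],1).tolist(),round(d["confidence"],2),bp(p,(d["bbox"][0]+d["bbox"][2])/2,d["bbox"][1],.006),bp(p,(d["bbox"][0]+d["bbox"][2])/2,d["bbox"][3],.006))
probes(p)
s=robot.capture("scene")
for d in robot.spot_in("probe_a",s): print(np.round(d["bbox"],1).tolist(),round(d["confidence"],2),bp(s,d["bbox"][0],d["bbox"][3],.006),bp(s,d["bbox"][2],d["bbox"][1],.006))
E
```

```text
[ 0.53003429 -0.02855159  0.25006947]
[412.4, 153.8, 510.6, 226.5] 0.93 [0.80632508 0.01574763 0.006     ] [ 0.84162349 -0.09052472  0.006     ]
[282.6, 207.8, 292.9, 298.2] 0.68 [ 0.57869323 -0.08501303  0.006     ] [ 0.59887665 -0.24233633  0.006     ]
[226.9, 208.9, 235.4, 283.7] 0.65 [ 0.49635676 -0.09441654  0.006     ] [ 0.50452641 -0.22299033  0.006     ]
1535 [360.  73.] [390. 140.] [0.6722 0.0639] -85.3 0.082 0.03
1088 [263. 281.] [339. 314.] [ 0.6203 -0.2423] -152.94 0.131 0.048
114 [281. 243.] [284. 291.] [ 0.583  -0.1841] 97.93 0.087 0.004
110 [232. 228.] [235. 278.] [ 0.5053 -0.1665] -84.1 0.087 0.003
98 [225. 229.] [230. 278.] [ 0.4957 -0.1682] -83.93 0.085 0.004
68 [282. 226.] [289. 236.] [ 0.5796 -0.121 ] -83.22 0.016 0.011
[305.2, 271.1, 361.3, 278.6] 0.79 [ 0.77511799 -0.09803359  0.006     ] [0.86212738 0.02056237 0.006     ]
[199.1, 221.8, 230.3, 248.7] 0.68 [ 0.50888016 -0.22036102  0.006     ] [ 0.49438759 -0.09237903  0.006     ]
[217.2, 245.3, 239.8, 273.3] 0.67 [ 0.60508778 -0.24157999  0.006     ] [ 0.57794771 -0.1355427   0.006     ]
```

Run:
```python
from h import *
go([.5003,-.1675,.021],np.radians(5.8))
```

```text
shift [-0.1351 -0.043   0.2293] turn [ 0.02  0.01 -0.43] q [-0.05  0.3   0.09  1.36 -0.    1.42]
```

Emit:
move_arm(rows=[-0.03,-0.01,0.02,0,0,0,0.05,-0.065,-0.02,0.05,0,0,0,0.05,-0.1,-0.03,0.08,0,0,0,0.05,-0.13,-0.04,0.11,0,0,0,0.05,-0.135,-0.043,0.15,0,0,0,0.05,-0.135,-0.043,0.18,0,0,0,0.05,-0.135,-0.043,0.205,0,0,0,0.05,-0.135,-0.043,0.215,0,0,0,0.05])

```text
t: 32.7
eef_pos: [0.4983, -0.1673, 0.0325]
tcp_rot: [-2.113, -2.319, 0.003]
force: [0.7, 1.2, 0.1]
opening: 0.592
gripper_force: 0.0
```

Emit:
move_arm(rows=[0,0,0.006,0,0,0,0.05,0,0,0.0135,0,0,0,0.05,0,0,0.0135,0,0,0,0.05,0,0,0.0135,0,0,0,0.02,0,0,0.0135,0,0,0,0,0,0,0.0135,0,0,0,0,0,0,0.0135,0,0,0,0,0,0,0.0135,0,0,0,0])

```text
t: 33.5
eef_pos: [0.501, -0.1678, 0.0225]
tcp_rot: [2.114, 2.321, 0.001]
force: [-0.8, 1.0, 4.9]
opening: 0.102
gripper_force: 58.9
```

Run:
```python
from h import *
p,r,o=pose();print(p,o["opening"],o["gripper_force"])
```

```text
[ 0.50100156 -0.16784613  0.02253311] 0.10202757438251056 58.8567316532135
```

Emit:
move_arm(rows=[0,0,-0.01,0,0,0,0,0,0,-0.03,0,0,0,0,0,0,-0.06,0,0,0,0,0,0,-0.09,0,0,0,0,0,0,-0.12,0,0,0,0,0,0,-0.15,0,0,0,0,0,0,-0.18,0,0,0,0,0,0,-0.18,0,0,0,0])

```text
t: 34.3
eef_pos: [0.5027, -0.1685, 0.2067]
tcp_rot: [2.11, 2.316, 0.006]
force: [0.8, -0.6, 0.1]
opening: 0.098
gripper_force: 58.8
```

Run:
```python
from h import *
P,r,o=pose();print(P,o["opening"],o["gripper_force"])
p=robot.capture("wrist");cv2.imwrite("pics/w7.png",p["img"])
for d in robot.spot_in("probe_a",p): print(np.round(d["bbox"],1).tolist(),round(d["confidence"],2))
zz=P[2]-.015
for pts in blob(p,(10,50,60),(32,255,255),minA=40)[:6]:
    c,a,l,w=axis(p,pts,zz);print(len(pts),pts.min(0),pts.max(0),c.round(4),a.round(2),l.round(3),w.round(3))
print(pj(p,P-[0,0,.015]),pj(p,P+r.apply([.055,0,.015])),pj(p,P+r.apply([.1,0,.015])))
go([.4635,.1546,.09],np.radians(-5.47))
```

```text
[ 0.50268628 -0.16854144  0.20666337] 0.09816776524512064 58.829087018966675
[483.9, 109.5, 512.0, 138.5] 0.82
[244.2, 55.4, 272.6, 331.0] 0.72
[318.8, 111.3, 330.3, 231.2] 0.6
7442 [216. 157.] [358. 337.] [ 0.5171 -0.174 ] -100.73 0.128 0.069
464 [247. 127.] [267. 152.] [ 0.4955 -0.1061] -85.13 0.013 0.01
460 [267. 336.] [305. 363.] [ 0.5263 -0.2434] -136.42 0.03 0.016
231 [426.   0.] [458.   8.] [ 0.5716 -0.0392] 7.81 0.014 0.003
182 [363. 273.] [380. 287.] [ 0.5726 -0.1837] -73.63 0.01 0.01
92 [320. 136.] [328. 147.] [ 0.5297 -0.104 ] -79.75 0.006 0.004
[259.52523979 249.09698852] [259.91899208 154.96310567] [260.10138282  59.21542234]
shift [ 0.3245 -0.007   0.1121] turn [ 0.1   0.04 10.81] q [-0.32  0.32 -0.01  1.23 -0.    1.15]
```

Emit:
move_arm(rows=[0.04,0,0,0,0,1.5,0,0.08,0,0,0,0,3,0,0.12,-0.001,0,0,0,4.5,0,0.16,-0.002,0,0,0,6,0,0.2,-0.003,0,0,0,7.5,0,0.24,-0.005,0,0,0,9,0,0.285,-0.006,0,0,0,10.8,0,0.324,-0.007,0,0,0,10.8,0])

```text
t: 35.2
eef_pos: [0.4614, 0.1558, 0.1999]
tcp_rot: [-2.324, -2.112, 0.005]
force: [0.2, -0.0, -0.6]
opening: 0.108
gripper_force: 58.8
```

Emit:
move_arm(rows=[0,0,0,0,0,0,0,0,0,0,0,0,0,0,0,0,0,0,0,0,0,0,0,0,0,0,0,0,0,0,0.04,0,0,0,0,0,0,0.08,0,0,0,0,0,0,0.1,0,0,0,0,0,0,0.1,0,0,0,0])

```text
t: 36.0
eef_pos: [0.4605, 0.1521, 0.0984]
tcp_rot: [-2.325, -2.109, 0.011]
force: [0.1, -0.3, -0.3]
opening: 0.107
gripper_force: 58.8
```

Run:
```python
from h import *
P,r,o=pose();print(P,o["force"])
go([.4635,.1546,.055],np.radians(-5.47))
p=robot.capture("wrist");cv2.imwrite("pics/w8.png",p["img"])
s=robot.capture("scene");cv2.imwrite("pics/sc8.png",s["img"])
print([(np.round(d["bbox"],1).tolist(),round(d["confidence"],2)) for q in("tray","tray_pull") for d in robot.spot_in(q,s)])
ux=np.array([.0954,.9954,0]);uy=np.array([-.9954,.0954,0]);O=np.array([.4896,.1417,0])
for n,c in dict(fl=(-.12,.075,.008),fr=(-.12,-.075,.008),bl=(.12,.075,.008),br=(.12,-.075,.008)).items():print(n,pj(s,O+c[0]*ux+c[1]*uy+[0,0,c[2]]))
for y in(.064,.028,-.008): print(y,[pj(p,O+x*ux+y*uy+[0,0,.029]).round() for x in(-.024,.044)])
```

```text
[0.46054208 0.15211392 0.09841726] [ 0.14751853 -0.32584302 -0.25368948]
shift [0.0029 0.003  0.0434] turn [-0.39  0.18 -0.12] q [ 0.32  0.34 -0.28  0.96 -0.    1.99]
[([241.8, 155.4, 330.6, 215.0], 0.7), ([239.8, 158.6, 326.7, 213.7], 0.81)]
fl [238.88967459 186.93955498]
fr [270.97061114 212.59460927]
bl [294.59338704 157.17588636]
br [327.43860069 178.84848909]
0.064 [array([218., 250.]), array([213., 167.])]
0.028 [array([262., 250.]), array([262., 167.])]
-0.008 [array([307., 250.]), array([312., 167.])]
```

View pics/w8.png

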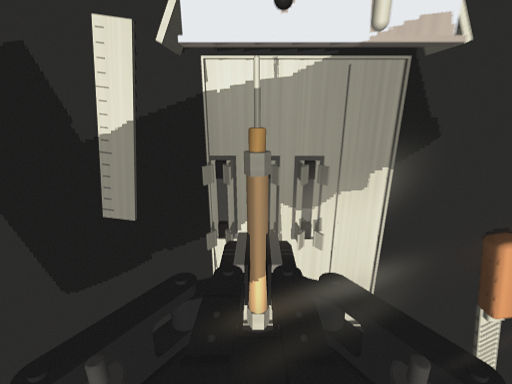

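The last picture shows the probe held centred at (258,230), tip forward, above the middle clip row; the clips at (222,170) and (311,170) match the predicted tray pose to about 2 px.

Emit:
move_arm(rows=[0.001,0.001,0.01,0,0,0,0,0.003,0.003,0.02,0,0,0,0,0.003,0.003,0.03,0,0,0,0,0.003,0.003,0.04,0,0,0,0,0.003,0.003,0.046,0,0,0,0,0.003,0.003,0.048,0,0,0,0,0.003,0.003,0.048,0,0,0,0,0.003,0.003,0.048,0,0,0,0])

```text
t: 37.0
eef_pos: [0.4666, 0.1571, 0.0537]
tcp_rot: [2.324, 2.113, 0.001]
force: [-0.1, -0.2, -0.2]
opening: 0.106
gripper_force: 58.8
```

Run:
```python
from h import *
P,r,o=pose();print(P,o["force"]);go([.4635,.1546,.035],np.radians(-5.47))
```

```text
[0.46663008 0.15706489 0.05370176] [-0.08691136 -0.16211121 -0.21439631]
shift [-0.0028 -0.0029  0.0187] turn [ 0.03 -0.01  0.01] q [ 0.32  0.41 -0.32  0.84 -0.    1.99]
```

Emit:
move_arm(rows=[-0.003,-0.003,0,0,0,0,0,-0.003,-0.003,0.004,0,0,0,0,-0.003,-0.003,0.008,0,0,0,0,-0.003,-0.003,0.01,0,0,0,0,-0.003,-0.003,0.011,0,0,0,0,-0.003,-0.003,0.012,0,0,0,0,-0.003,-0.003,0.013,0,0,0,0,-0.003,-0.003,0.014,0,0,0,0])

```text
t: 37.8
eef_pos: [0.4652, 0.1546, 0.0411]
tcp_rot: [2.323, 2.111, 0.006]
force: [1.4, -1.5, 9.0]
opening: 0.103
gripper_force: 60.4
```

Emit:
move_arm(rows=[0,0,0.001,0,0,0,0,0,0,0.002,0,0,0,0,0,0,0.003,0,0,0,0,0,0,0.004,0,0,0,0,0,0,0.005,0,0,0,0,0,0,0.006,0,0,0,0,0,0,0.006,0,0,0,0,0,0,0.006,0,0,0,0])

```text
t: 38.6
eef_pos: [0.4631, 0.1543, 0.0333]
tcp_rot: [-2.325, -2.113, 0.0]
force: [4.8, 0.6, -0.0]
opening: 0.101
gripper_force: 59.4
```

Run:
```python
from h import *
P,r,o=pose();print(P,o["force"],o["wrist_torque"],o["opening"])
```

```text
[0.4631194  0.15430049 0.03327483] [ 4.78379562  0.57349814 -0.03174645] [ 0.05590533 -0.8242807   0.02020474] 0.100910757795688
```

Emit:
move_arm(rows=[0,0,0.0015,0,0,0,0,0,0,0.0025,0,0,0,0,0,0,0.0025,0,0,0,0,0,0,0,0,0,0,0.02,0,0,0,0,0,0,0.03,0,0,0,0,0,0,0.03,0,0,0,0,0,0,0.03,0,0,0,0,0,0,0.03])

```text
t: 39.4
eef_pos: [0.4624, 0.1541, 0.0329]
tcp_rot: [-2.324, -2.113, 0.002]
force: [0.6, -0.6, 0.0]
opening: 0.357
gripper_force: 0.0
```

Emit:
move_arm(rows=[0,0,-0.01,0,0,0,0.03,0,0,-0.03,0,0,0,0.03,0,0,-0.07,0,0,0,0.03,0,0,-0.11,0,0,0,0.05,0,0,-0.15,0,0,0,0.05,0,0,-0.19,0,0,0,0.05,0,0,-0.19,0,0,0,0.05,0,0,-0.19,0,0,0,0.05])

```text
t: 40.2
eef_pos: [0.4637, 0.1545, 0.2252]
tcp_rot: [2.324, 2.112, 0.005]
force: [-0.6, -0.6, -0.5]
opening: 0.584
gripper_force: 0.0
```

Run:
```python
from h import *
P,r,o=pose();print(P,o["force"])
p=robot.capture("wrist")
ux=np.array([.0954,.9954,0]);uy=np.array([-.9954,.0954,0]);O=np.array([.4896,.1417,0])
C=O+.01*ux+.028*uy+[0,0,.017]
print("pred tip",pj(p,C+.1*ux),"butt",pj(p,C-.055*ux))
for d in robot.spot_in("probe_a",p): print(np.round(d["bbox"],1).tolist(),round(d["confidence"],2))
for pts in blob(p,(8,50,60),(32,255,255),minA=40)[:6]:
    c,a,l,w=axis(p,pts,.02);print(len(pts),pts.min(0),pts.max(0),c.round(4),a.round(2),l.round(3),w.round(3))
go([.56,-.04,.22],np.radians(7))
```

```text
[0.46374029 0.15448726 0.22519695] [-0.63410964 -0.57332247 -0.49079382]
pred tip [256.94750918  88.58156963] butt [257.08681627 213.56563255]
[467.6, 267.2, 512.0, 311.0] 0.94
2642 [456.   4.] [511.  75.] [0.7324 0.2685] -147.05 0.068 0.069
1330 [403. 193.] [427. 251.] [0.666  0.0661] -83.09 0.087 0.034
570 [251. 138.] [261. 205.] [0.4615 0.1556] -95.66 0.086 0.012
77 [253. 117.] [259. 127.] [0.4675 0.217 ] -95.67 0.011 0.007
66 [351. 345.] [355. 366.] [ 0.5849 -0.1565] -84.79 0.045 0.006
40 [ 21. 319.] [ 41. 344.] [ 0.0985 -0.0596] -80.56 0.048 0.018
shift [-0.1838  0.1157  0.0027] turn [ -0.1    0.03 -12.46] q [ 0.32  0.23 -0.08  1.26  0.    1.99]
```

Emit:
move_arm(rows=[-0.04,0.025,0,0,0,-3,0.05,-0.08,0.05,0,0,0,-6,0.05,-0.12,0.08,0,0,0,-9,0.05,-0.16,0.11,0,0,0,-12.5,0.05,-0.19,0.14,0,0,0,-12.5,0.05,-0.19,0.14,0,0,0,-12.5,0.05,-0.19,0.14,0,0,0,-12.5,0.05,-0.19,0.14,0,0,0,-12.5,0.05])

```text
t: 41.1
eef_pos: [0.5832, -0.0474, 0.2222]
tcp_rot: [-2.078, -2.352, 0.003]
force: [-0.1, -0.8, -0.4]
opening: 0.585
gripper_force: 0.0
```

Run:
```python
from h import *
P,r,o=pose();print(P,o["force"])
p=robot.capture("wrist");cv2.imwrite("pics/w9.png",p["img"])
for d in robot.spot_in("probe_a",p): print(np.round(d["bbox"],1).tolist(),round(d["confidence"],2))
q={**p,"img":cv2.morphologyEx(p["img"],cv2.MORPH_CLOSE,np.ones((5,5)))}
for z in (p,q):
  for pts in blob(z,(8,40,60),(34,255,255),minA=40)[:5]:
    c,a,l,w=axis(p,pts,.009);print(len(pts),pts.min(0),pts.max(0),c.round(4),a.round(2),l.round(3),w.round(3))
print(pj(p,[.588,-.1855,.009]))
go([.588,-.1855,.021],np.radians(7))
```

```text
[ 0.58315952 -0.04742332  0.22217123] [-0.08409285 -0.75441827 -0.36808163]
[154.0, 0.7, 167.8, 26.8] 0.87
[392.6, 145.5, 491.0, 226.4] 0.84
[246.9, 198.3, 257.5, 299.3] 0.59
1814 [331.  49.] [362. 125.] [0.6718 0.0648] -85.52 0.083 0.029
524 [237. 300.] [286. 322.] [ 0.6142 -0.2636] -149.91 0.081 0.027
158 [382. 169.] [399. 193.] [ 0.7544 -0.0378] -90.75 0.033 0.02
112 [245. 238.] [249. 290.] [ 0.5831 -0.1849] -82.57 0.086 0.004
109 [155.   0.] [167.  13.] [0.4557 0.1211] -11.85 0.014 0.009
1812 [331.  49.] [362. 125.] [0.6718 0.0645] -85.68 0.083 0.029
446 [241. 302.] [284. 320.] [ 0.616  -0.2616] -150.94 0.069 0.025
134 [383. 171.] [398. 193.] [ 0.7527 -0.039 ] -92.01 0.031 0.015
109 [245. 238.] [247. 289.] [ 0.582  -0.1842] -82.99 0.084 0.003
108 [155.   4.] [169.  14.] [0.4568 0.1197] 176.75 0.015 0.009
[250.32008415 265.57678556]
shift [-0.1382 -0.0125  0.2021] turn [-0.07 -0.03  0.14] q [-0.08  0.42  0.19  1.34  0.    1.37]
```

Emit:
move_arm(rows=[-0.03,-0.003,0.02,0,0,0,0.05,-0.065,-0.006,0.05,0,0,0,0.05,-0.1,-0.009,0.08,0,0,0,0.05,-0.13,-0.013,0.11,0,0,0,0.05,-0.138,-0.013,0.15,0,0,0,0.05,-0.138,-0.013,0.18,0,0,0,0.05,-0.138,-0.013,0.192,0,0,0,0.05,-0.138,-0.013,0.192,0,0,0,0.05])

```text
t: 42.0
eef_pos: [0.5868, -0.1852, 0.0299]
tcp_rot: [-2.076, -2.352, 0.003]
force: [-0.1, -0.1, -0.4]
opening: 0.589
gripper_force: 0.0
```

Run:
```python
from h import *
P,r,o=pose();print(P,o["force"]);go([.5875,-.185,.021],np.radians(7))
```

```text
[ 0.58683967 -0.1851512   0.02988311] [-0.12550547 -0.05400082 -0.3894111 ]
shift [0.0001 0.0007 0.0089] turn [-0.22 -0.11  0.13] q [-0.31  0.64  0.02  0.95  0.    1.14]
```

Emit:
move_arm(rows=[0,0,0.005,0,0,0,0.05,0,0,0.009,0,0,0,0.05,0,0,0.009,0,0,0,0.03,0,0,0.009,0,0,0,0.01,0,0,0.009,0,0,0,0,0,0,0.009,0,0,0,0,0,0,0.009,0,0,0,0,0,0,0.009,0,0,0,0])

```text
t: 42.8
eef_pos: [0.5891, -0.1869, 0.0236]
tcp_rot: [2.08, 2.353, 0.001]
force: [-0.4, 0.3, 6.4]
opening: 0.107
gripper_force: 58.9
```

Emit:
move_arm(rows=[0,0,0,0,0,0,0,0,0,-0.03,0,0,0,0,0,0,-0.06,0,0,0,0,0,0,-0.09,0,0,0,0,0,0,-0.12,0,0,0,0,0,0,-0.15,0,0,0,0,0,0,-0.18,0,0,0,0,0,0,-0.18,0,0,0,0])

```text
t: 43.6
eef_pos: [0.5908, -0.1877, 0.2076]
tcp_rot: [2.076, 2.347, 0.006]
force: [1.2, -0.4, 0.1]
opening: 0.106
gripper_force: 58.9
```

Run:
```python
from h import *
P,r,o=pose();print(P,o["opening"],o["gripper_force"])
p=robot.capture("wrist");cv2.imwrite("pics/w10.png",p["img"])
for d in robot.spot_in("probe_a",p): print(np.round(d["bbox"],1).tolist(),round(d["confidence"],2))
for pts in blob(p,(8,50,60),(32,255,255),minA=40)[:6]:
    print(len(pts),pts.min(0),pts.max(0),pts.mean(0).round(1))
for x in(-.055,0,.043,.1): print(pj(p,P+r.apply([x,0,.0165])).round(1))
go([.4285,.158,.2],np.radians(-5.47))
```

```text
[ 0.59081694 -0.18765494  0.20757059] 0.10574021957766645 58.9254105091095
[244.0, 49.7, 272.8, 325.5] 0.65
[418.8, 37.1, 511.7, 118.8] 0.6
3485 [246. 170.] [307. 332.] [263.3 252.4]
451 [248. 122.] [265. 147.] [256.5 134.4]
170 [230. 307.] [246. 328.] [237.9 319.5]
[259.5 323.4]
[259.7 248. ]
[259.8 176.8]
[260.   59.9]
shift [ 0.362  -0.1167  0.0025] turn [ 0.07  0.03 12.5 ] q [-0.31  0.5   0.26  1.33 -0.    1.14]
```

Run:
```python
from h import *
go([.428,.1555,.1],np.radians(-5.47))
```

```text
shift [ 0.3596 -0.1176  0.1025] turn [ 0.07  0.03 12.5 ] q [-0.31  0.5   0.26  1.33 -0.    1.14]
```

Emit:
move_arm(rows=[0.04,-0.014,0,0,0,1.5,0,0.08,-0.028,0,0,0,3,0,0.12,-0.04,0,0,0,4.5,0,0.165,-0.054,0,0,0,6,0,0.21,-0.068,0,0,0,7.5,0,0.255,-0.082,0,0,0,9,0,0.3,-0.1,0,0,0,11,0,0.345,-0.116,0,0,0,12.5,0])

```text
t: 44.5
eef_pos: [0.4286, 0.1424, 0.2006]
tcp_rot: [-2.325, -2.11, 0.005]
force: [0.4, 0.7, -1.6]
opening: 0.103
gripper_force: 58.9
```

Emit:
move_arm(rows=[0.014,0,0,0,0,0,0,0.014,0,0.03,0,0,0,0,0.014,0,0.06,0,0,0,0,0.014,0,0.09,0,0,0,0,0.014,0,0.11,0,0,0,0,0.014,0,0.12,0,0,0,0,0.014,0,0.12,0,0,0,0,0.014,0,0.12,0,0,0,0])

```text
t: 45.3
eef_pos: [0.4327, 0.1552, 0.0826]
tcp_rot: [2.325, 2.113, -0.0]
force: [0.1, 0.4, -1.6]
opening: 0.106
gripper_force: 59.0
```

Run:
```python
from h import *
P,r,o=pose();print(P,o["force"]);go([.428,.1555,.05],np.radians(-5.47))
p=robot.capture("wrist")
for d in robot.spot_in("probe_a",p): print(np.round(d["bbox"],1).tolist(),round(d["confidence"],2))
ux=np.array([.0954,.9954,0]);uy=np.array([-.9954,.0954,0]);O=np.array([.4896,.1417,0])
C=O+.01*ux+.028*uy+[0,0,.017]
print("pred seated P1 tip",pj(p,C+.1*ux),"butt",pj(p,C-.055*ux))
for x in(-.055,.1): print(pj(p,P+r.apply([x,0,.0175])).round(1))
```

```text
[0.43272091 0.15521857 0.08263109] [ 0.10120054  0.40868868 -1.62440117]
shift [-0.0002 -0.0047  0.0326] turn [-0.    0.01 -0.01] q [ 0.34  0.31 -0.37  0.89 -0.    2.01]
[289.4, 65.8, 311.7, 272.0] 0.62
[245.3, 53.2, 272.3, 324.2] 0.56
pred seated P1 tip [305.67443534  68.97025232] butt [295.54222112 275.49538544]
[259.6 321.9]
[260.1  59.5]
```

Emit:
move_arm(rows=[0,-0.003,0.008,0,0,0,0,0,-0.005,0.018,0,0,0,0,0,-0.005,0.026,0,0,0,0,0,-0.005,0.03,0,0,0,0,0,-0.005,0.032,0,0,0,0,0,-0.005,0.032,0,0,0,0,0,-0.005,0.032,0,0,0,0,0,-0.005,0.032,0,0,0,0])

```text
t: 46.2
eef_pos: [0.4277, 0.156, 0.0508]
tcp_rot: [2.324, 2.113, 0.001]
force: [-0.4, 0.1, -0.6]
opening: 0.108
gripper_force: 59.0
```

Run:
```python
from h import *
P,r,o=pose();print(P,o["force"]);go([.4275,.155,.034],np.radians(-5.47))
```

```text
[0.42769653 0.15596003 0.05076927] [-0.36266471  0.13274962 -0.56465303]
shift [-0.001  -0.0001  0.0168] turn [ 0.04 -0.02  0.01] q [ 0.35  0.35 -0.42  0.8  -0.    2.02]
```

Emit:
move_arm(rows=[0,0,0.003,0,0,0,0,0,0,0.006,0,0,0,0,0,0,0.008,0,0,0,0,0,0,0.009,0,0,0,0,0,0,0.01,0,0,0,0,0,0,0.011,0,0,0,0,0,0,0.012,0,0,0,0,0,0,0.013,0,0,0,0])

```text
t: 47.0
eef_pos: [0.428, 0.1562, 0.0382]
tcp_rot: [2.324, 2.113, 0.003]
force: [0.2, -0.4, 4.0]
opening: 0.108
gripper_force: 59.5
```

Emit:
move_arm(rows=[0,0,0.001,0,0,0,0,0,0,0.002,0,0,0,0,0,0,0.003,0,0,0,0,0,0,0.004,0,0,0,0,0,0,0.005,0,0,0,0,0,0,0.006,0,0,0,0,0,0,0.006,0,0,0,0,0,0,0.006,0,0,0,0])

```text
t: 47.8
eef_pos: [0.4277, 0.1559, 0.0339]
tcp_rot: [2.324, 2.113, 0.002]
force: [-5.3, -2.0, 24.6]
opening: 0.104
gripper_force: 61.6
```

Run:
```python
from h import *
P,r,o=pose();print(P,o["force"],o["wrist_torque"],o["opening"])
```

```text
[0.42770697 0.1558672  0.03394729] [-5.34278086 -2.03647008 24.60359348] [-0.48162769  1.29210431  0.01467895] 0.10367056440819154
```

Emit:
move_arm(rows=[0,0,-0.001,0,0,0,0,0,0,-0.002,0,0,0,0,0,0,-0.002,0,0,0,0.02,0,0,-0.002,0,0,0,0.028,0,0,-0.002,0,0,0,0.028,0,0,-0.002,0,0,0,0.028,0,0,-0.002,0,0,0,0.028,0,0,-0.002,0,0,0,0.028])

```text
t: 48.6
eef_pos: [0.4272, 0.1558, 0.0333]
tcp_rot: [-2.325, -2.113, 0.001]
force: [0.1, -1.0, -0.1]
opening: 0.327
gripper_force: 0.0
```

Emit:
move_arm(rows=[0,0,-0.01,0,0,0,0.028,0,0,-0.03,0,0,0,0.028,0,0,-0.07,0,0,0,0.028,0,0,-0.11,0,0,0,0.05,0,0,-0.15,0,0,0,0.05,0,0,-0.19,0,0,0,0.05,0,0,-0.19,0,0,0,0.05,0,0,-0.19,0,0,0,0.05])

```text
t: 49.4
eef_pos: [0.428, 0.1561, 0.2252]
tcp_rot: [2.324, 2.112, 0.005]
force: [0.2, -0.9, -0.5]
opening: 0.581
gripper_force: 0.0
```

```bash
cat >> h.py <<'E'
def wood(p,z,n=7,minA=60):
    for pts in blob(p,(8,50,60),(32,255,255),minA=minA)[:n]:
        c,a,l,w=axis(p,pts,z);print(len(pts),pts.min(0),pts.max(0),c.round(4),a.round(2),l.round(3),w.round(3))
E
python3 - <<'E'
from h import *
P,r,o=pose();print(P,o["force"])
p=robot.capture("wrist");wood(p,.02)
ux=np.array([.0954,.9954,0]);uy=np.array([-.9954,.0954,0]);O=np.array([.4896,.1417,0])
for y in(.064,.028): print("expected",O+.01*ux+y*uy)
go([.64,.08,.2],np.radians(5))
E
```

```text
[0.42802979 0.15608441 0.22521423] [ 0.23456137 -0.93171298 -0.51116544]
1402 [428. 192.] [454. 250.] [0.6648 0.0658] -82.42 0.087 0.035
1088 [  0. 273.] [ 24. 339.] [ 0.0442 -0.0153] -112.86 0.123 0.036
923 [486.  23.] [511.  73.] [0.7076 0.2674] -73.61 0.054 0.029
603 [252. 136.] [261. 204.] [0.4266 0.1591] -95.52 0.087 0.012
602 [279. 136.] [290. 204.] [0.4615 0.1557] -95.63 0.087 0.012
87 [282. 115.] [290. 126.] [0.4672 0.2169] -101.58 0.013 0.009
78 [253. 115.] [260. 125.] [0.4325 0.2208] -97.3 0.012 0.008
expected [0.4268484 0.1577596 0.       ]
expected [0.4626828 0.1543252 0.       ]
shift [-0.0552  0.2191  0.0238] turn [ 3.000e-02 -1.000e-02 -1.046e+01] q [ 0.35  0.17 -0.16  1.24  0.    2.02]
```

Emit:
move_arm(rows=[-0.015,0.04,0,0,0,-2,0.06,-0.03,0.08,0,0,0,-4,0.06,-0.04,0.12,0,0,0,-6,0.06,-0.055,0.16,0,0,0,-8,0.06,-0.066,0.2,0,0,0,-10,0.06,-0.066,0.24,0,0,0,-10.5,0.06,-0.066,0.25,0,0,0,-10.5,0.06,-0.066,0.25,0,0,0,-10.5,0.06])

```text
t: 50.25
eef_pos: [0.6702, 0.0656, 0.2195]
tcp_rot: [-2.12, -2.313, 0.006]
force: [0.4, 0.4, 0.7]
opening: 0.7
gripper_force: 0.0
```

Run:
```python
from h import *
P,r,o=pose();print(P)
p=robot.capture("wrist");wood(p,.022,3);cv2.imwrite("pics/w11.png",p["img"])
for d in robot.spot_in("file",p):
  b=d["bbox"];print(np.round(b,1).tolist(),round(d["confidence"],2))
# edges of the handle at several rows, blade brightness
for pts in blob(p,(4,70,60),(25,255,255),minA=300)[:1]:
  for v in np.unique(pts[:,1])[::10]:
    u=pts[pts[:,1]==v,0];print(v,u.min(),u.max())
g=cv2.cvtColor(p["img"],cv2.COLOR_BGR2GRAY)
for v in range(240,330,12): 
  u=np.where(g[v,200:320]>140)[0]+200;print("blade",v,(u.min(),u.max()) if len(u) else None)
```

```text
[0.67018352 0.06561436 0.2195293 ]
1225 [250. 142.] [269. 206.] [0.6703 0.0653] -85.67 0.081 0.023
997 [41. 28.] [ 58. 114.] [0.4297 0.16  ] -95.51 0.087 0.015
935 [75. 36.] [ 88. 120.] [0.4645 0.156 ] -95.35 0.087 0.014
[251.8, 143.6, 269.8, 284.4] 0.98
[25.0, 0.0, 186.0, 201.0] 0.49
142.0 254.0 265.0
152.0 250.0 269.0
162.0 250.0 269.0
172.0 250.0 268.0
182.0 250.0 268.0
192.0 250.0 268.0
202.0 250.0 268.0
blade 240 (np.int64(252), np.int64(266))
blade 252 (np.int64(252), np.int64(265))
blade 264 (np.int64(252), np.int64(265))
blade 276 (np.int64(252), np.int64(265))
blade 288 None
blade 300 None
blade 312 None
blade 324 None
```

Emit:
move_arm(rows=[0,0,0.03,0,0,0,0.06,0,0,0.07,0,0,0,0.06,0,0,0.11,0,0,0,0.06,0,0,0.15,0,0,0,0.06,0,0,0.175,0,0,0,0.06,0,0,0.188,0,0,0,0.06,0,0,0.192,0,0,0,0.06,0,0,0.193,0,0,0,0.06])

```text
t: 51.15
eef_pos: [0.6701, 0.0667, 0.0315]
tcp_rot: [2.121, 2.317, 0.001]
force: [0.2, -0.1, -0.0]
opening: 0.703
gripper_force: 0.0
```

Emit:
move_arm(rows=[0,0,0,0,0,0,0.04,0,0,0,0,0,0,0.02,0,0,0,0,0,0,0,0,0,0,0,0,0,0,0,0,0,0,0,0,0,0,0,0,0,0,0,0,0,0,0,0,0,0,0,0,0,0,0,0,0,0])

```text
t: 51.95
eef_pos: [0.6713, 0.0665, 0.0326]
tcp_rot: [2.12, 2.315, 0.004]
force: [-0.1, -0.3, 6.4]
opening: 0.258
gripper_force: 61.1
```

Emit:
move_arm(rows=[0,0,-0.01,0,0,0,0,0,0,-0.03,0,0,0,0,0,0,-0.06,0,0,0,0,0,0,-0.09,0,0,0,0,0,0,-0.12,0,0,0,0,0,0,-0.14,0,0,0,0,0,0,-0.14,0,0,0,0,0,0,-0.14,0,0,0,0])

```text
t: 52.75
eef_pos: [0.6698, 0.0663, 0.1703]
tcp_rot: [-2.122, -2.317, -0.0]
force: [-0.2, 0.3, -1.1]
opening: 0.256
gripper_force: 60.3
```

Run:
```python
from h import *
P,r,o=pose();print(P,o["opening"],o["gripper_force"],o["force"])
go([.5486,.2013,.16],np.radians(-5.47))
```

```text
[0.66977879 0.06633591 0.17028476] 0.2564093671622008 60.33377766609192 [-0.16763062  0.29621346 -1.1388175 ]
shift [ 0.1451 -0.1089  0.0103] turn [-0.   -0.   10.51] q [0.1  0.63 0.4  1.34 0.   1.58]
```

Emit:
move_arm(rows=[0.02,-0.015,0,0,0,1.5,0,0.04,-0.03,0,0,0,3,0,0.06,-0.045,0,0,0,4.5,0,0.085,-0.065,0,0,0,6,0,0.11,-0.085,0,0,0,8,0,0.13,-0.1,0,0,0,10,0,0.145,-0.109,0,0,0,10.5,0,0.145,-0.109,0,0,0,10.5,0])

```text
t: 53.55
eef_pos: [0.5458, 0.2026, 0.1682]
tcp_rot: [-2.319, -2.115, 0.007]
force: [-0.1, -0.7, -1.3]
opening: 0.255
gripper_force: 60.3
```

Emit:
move_arm(rows=[0,0,0.02,0,0,0,0,0,0,0.05,0,0,0,0,0,0,0.08,0,0,0,0,0,0,0.1,0,0,0,0,0,0,0.11,0,0,0,0,0,0,0.11,0,0,0,0,0,0,0.11,0,0,0,0,0,0,0.11,0,0,0,0])

```text
t: 54.35
eef_pos: [0.5498, 0.2015, 0.0618]
tcp_rot: [2.324, 2.112, 0.004]
force: [-0.4, -0.2, -0.7]
opening: 0.26
gripper_force: 60.3
```

Run:
```python
from h import *
P,r,o=pose();print(P,o["force"]);go([.5486,.2013,.035],np.radians(-5.47))
p=robot.capture("wrist");cv2.imwrite("pics/w12.png",p["img"]);wood(p,P[2]-.01,4)
s=robot.capture("scene");cv2.imwrite("pics/sc12.png",s["img"])
print([np.round(d["bbox"],1).tolist() for q in("tray","file") for d in robot.spot_in(q,s)])
for v in pj(s,P+r.apply([.04,0,.0315])),pj(s,P+r.apply([-.17,0,.0315])): print(v)
```

```text
[0.54979692 0.20146587 0.06183469] [-0.42487927 -0.16698222 -0.7150409 ]
shift [-0.0003 -0.0012  0.0268] turn [ 0.14 -0.06  0.  ] q [ 0.35  0.55 -0.05  0.97 -0.    2.02]
5167 [236. 182.] [279. 311.] [0.5485 0.2025] -95.59 0.081 0.023
1187 [ 80. 241.] [111. 316.] [0.4537 0.1931] -95.97 0.051 0.012
832 [491.  72.] [511. 131.] [0.6721 0.2698] -73.01 0.029 0.01
577 [131. 243.] [151. 288.] [0.4813 0.2   ] -103.55 0.031 0.011
[[242.4, 161.5, 332.0, 212.5], [364.5, 166.0, 391.9, 208.2], [267.0, 169.7, 311.7, 203.9], [266.6, 169.2, 319.1, 203.3], [224.9, 118.6, 280.0, 131.2], [238.3, 161.5, 325.7, 213.3]]
[320.16733734 172.08474036]
[270.35768855 201.03222162]
```

Emit:
move_arm(rows=[0,-0.001,0.006,0,0,0,0,0,-0.001,0.012,0,0,0,0,0,-0.001,0.018,0,0,0,0,0,-0.001,0.021,0,0,0,0,0,-0.001,0.023,0,0,0,0,0,-0.001,0.025,0,0,0,0,0,-0.001,0.026,0,0,0,0,0,-0.001,0.027,0,0,0,0])

```text
t: 55.35
eef_pos: [0.5475, 0.2013, 0.0355]
tcp_rot: [2.325, 2.113, 0.001]
force: [-6.3, -2.7, 16.8]
opening: 0.261
gripper_force: 62.4
```

Run:
```python
from h import *
P,r,o=pose();print(P,o["force"],o["wrist_torque"])
```

```text
[0.54751325 0.20131124 0.03550888] [-6.3026962  -2.67182593 16.75257757] [-0.45010504  1.39887662  0.01534815]
```

Emit:
move_arm(rows=[0,0,-0.001,0,0,0,0,0,0,-0.002,0,0,0,0,0,0,-0.002,0,0,0,0.03,0,0,-0.002,0,0,0,0.036,0,0,-0.002,0,0,0,0.036,0,0,-0.002,0,0,0,0.036,0,0,-0.002,0,0,0,0.036,0,0,-0.002,0,0,0,0.036])

```text
t: 56.15
eef_pos: [0.5476, 0.2013, 0.0354]
tcp_rot: [2.325, 2.113, -0.0]
force: [-0.0, 0.1, 0.3]
opening: 0.419
gripper_force: 0.0
```

Emit:
move_arm(rows=[0,0,-0.01,0,0,0,0.036,0,0,-0.03,0,0,0,0.036,0,0,-0.07,0,0,0,0.036,0,0,-0.11,0,0,0,0.05,0,0,-0.15,0,0,0,0.05,0,0,-0.19,0,0,0,0.06,-0.04,-0.02,-0.21,0,0,0,0.06,-0.08,-0.04,-0.21,0,0,0,0.06])

```text
t: 56.95
eef_pos: [0.5021, 0.1259, 0.2502]
tcp_rot: [2.319, 2.113, 0.012]
force: [0.5, -1.3, 0.2]
opening: 0.702
gripper_force: 0.0
```

Emit:
move_arm(rows=[-0.04,-0.02,0,0,0,0,0.06,-0.06,-0.025,0,0,0,0,0.06,-0.07,-0.025,0,0,0,0,0.06,-0.07,-0.025,0,0,0,0,0.06,-0.07,-0.025,0,0,0,0,0.06,-0.07,-0.025,0,0,0,0,0.06,-0.07,-0.025,0,0,0,0,0.06,-0.07,-0.025,0,0,0,0,0.06])

```text
t: 57.75
eef_pos: [0.4688, 0.0589, 0.2452]
tcp_rot: [-2.323, -2.114, 0.001]
force: [1.1, 0.4, -0.0]
opening: 0.705
gripper_force: 0.0
```

Run:
```python
from h import *
P,r,o=pose();print(P)
p=robot.capture("wrist");cv2.imwrite("pics/w13.png",p["img"]);wood(p,.022,5)
ux=np.array([.0954,.9954,0]);uy=np.array([-.9954,.0954,0]);O=np.array([.4896,.1417,0])
print("exp file",O+.065*ux-.053*uy)
X=lambda x,y,z:O+x*ux+y*uy+[0,0,z]
pts=[pj(p,X(*c)).round(1) for c in((-.12,.075,.008),(-.12,-.075,.008),(-.113,0,.045),(-.077,0,.045),(-.105,-.053,.008),(.12,0.075,.008),(.12,-.075,.008))];print(pts)
# edges: dark->bright transitions for tray front rim along image columns
g=cv2.cvtColor(p["img"],cv2.COLOR_BGR2GRAY)
u0,v0=pts[0];u1,v1=pts[1]
for f in(.1,.3,.7,.9):
    u=int(u0+f*(u1-u0));v=int(v0+f*(v1-v0));c=g[v-14:v+15,u].astype(int);print("front col",u,"exp",v,"edge",v-14+int(np.argmin(np.diff(c))),c[::4])
for nm,(u,v) in(("L",(pts[0]*.7+pts[5]*.3)),("R",(pts[1]*.7+pts[6]*.3))):
    c=g[int(v),int(u)-14:int(u)+15].astype(int);print(nm,int(u),int(v),c[::2])
```

```text
[0.46884393 0.05888752 0.24520334]
1681 [301.   6.] [326.  83.] [0.5455 0.1985] -95.55 0.079 0.026
697 [241.  53.] [250. 129.] [0.4622 0.1559] -95.67 0.086 0.011
694 [210.  52.] [223. 129.] [0.4276 0.1597] -95.4 0.087 0.012
92 [211.  29.] [218.  40.] [0.4337 0.2208] -97.45 0.011 0.008
90 [241.  30.] [249.  41.] [0.4684 0.2166] -83.6 0.012 0.009
exp file [0.5485572 0.2013448 0.       ]
[array([214.2, 192.6]), array([320.6, 192.7]), array([268.5, 196.1]), array([268.9, 168.3]), array([305.6, 182.4]), array([204. ,  -8.6]), array([335.8,  -8.5])]
front col 224 exp 192 edge 193 [238 238 238 203  42  50  50  52]
front col 246 exp 192 edge 193 [238 238 237 207  48  56  56  59]
front col 288 exp 192 edge 189 [234 233 233 127  74  81  81  80]
front col 309 exp 192 edge 190 [218 230 226 187  84  87  85  81]
L 211 132 [ 33  33  31  33  33  33  33  68  80 123 146 146 118 110 147]
R 325 132 [153 118 151 148 150 155 141 163  31  34  34  32  32  34  34]
```

Run:
```python
from h import *
go([.481,.047,.041],np.radians(-5.5))
```

```text
shift [-0.0105  0.0134  0.2042] turn [-0.03  0.    0.1 ] q [ 0.12  0.19 -0.07  1.31  0.    1.79]
```

Emit:
move_arm(rows=[-0.01,0.013,0.03,0,0,0,0.05,-0.01,0.013,0.07,0,0,0,0.05,-0.01,0.013,0.11,0,0,0,0.05,-0.01,0.013,0.15,0,0,0,0.05,-0.01,0.013,0.18,0,0,0,0.05,-0.01,0.013,0.198,0,0,0,0.05,-0.01,0.013,0.204,0,0,0,0.05,-0.01,0.013,0.204,0,0,0,0.05])

```text
t: 58.6
eef_pos: [0.4801, 0.0471, 0.0408]
tcp_rot: [-2.323, -2.113, 0.002]
force: [0.6, -0.0, 1.0]
opening: 0.587
gripper_force: 0.0
```

Emit:
move_arm(rows=[0,0,0,0,0,0,0.03,0,0,0,0,0,0,0.01,0,0,0,0,0,0,0,0,0,0,0,0,0,0,0,0,0,0,0,0,0,0,0,0,0,0,0,0,0,0,0,0,0,0,0,0,0,0,0,0,0,0])

```text
t: 59.4
eef_pos: [0.4819, 0.0471, 0.043]
tcp_rot: [2.323, 2.112, 0.004]
force: [0.6, 0.2, 5.7]
opening: 0.126
gripper_force: 60.5
```

Run:
```python
from h import *
P,r,o=pose();print(P,o["force"],o["opening"])
go([.4997,.2295,P[2]],np.radians(-5.5))
```

```text
[0.48189732 0.04710491 0.04295538] [0.56107319 0.1730993  5.65337189] 0.12617834501324868
shift [1.833e-01 4.000e-04 1.000e-04] turn [ 0.18 -0.04  0.05] q [ 0.1   0.41 -0.36  0.8   0.    1.76]
```

Push straight along tool +x, in stages with force checks.

Emit:
move_arm(rows=[0.008,0,0,0,0,0,0,0.018,0,0,0,0,0,0,0.028,0,0,0,0,0,0,0.038,0,0,0,0,0,0,0.048,0,0,0,0,0,0,0.058,0,0,0,0,0,0,0.068,0,0,0,0,0,0,0.078,0,0,0,0,0,0])

```text
t: 60.2
eef_pos: [0.4889, 0.1218, 0.043]
tcp_rot: [2.323, 2.106, -0.004]
force: [-1.5, -10.6, 9.3]
opening: 0.126
gripper_force: 61.0
```

Run:
```python
from h import *
P,r,o=pose();print(P,o["force"],o["wrist_torque"])
go([.4997,.2295,P[2]],np.radians(-5.5))
```

```text
[0.48886889 0.12181286 0.04295969] [ -1.52205757 -10.59807559   9.28797054] [-1.87486551  0.25451976 -0.0472211 ]
shift [ 0.1082  0.0002 -0.0007] turn [ 0.18  0.36 -0.11] q [ 0.25  0.44 -0.3   0.83 -0.01  1.92]
```

Emit:
move_arm(rows=[0.01,0,0,0,0,0,0,0.02,0,0,0,0,0,0,0.03,0,0,0,0,0,0,0.04,0,0,0,0,0,0,0.05,0,0,0,0,0,0,0.06,0,0,0,0,0,0,0.07,0,0,0,0,0,0,0.08,0,0,0,0,0,0])

```text
t: 61.0
eef_pos: [0.4963, 0.2012, 0.0429]
tcp_rot: [2.323, 2.106, -0.005]
force: [-0.7, -10.4, 9.1]
opening: 0.126
gripper_force: 61.1
```

Emit:
move_arm(rows=[0.006,0,0,0,0,0,0,0.012,0,0,0,0,0,0,0.018,0,0,0,0,0,0,0.023,0,0,0,0,0,0,0.028,0,0,0,0,0,0,0.033,0,0,0,0,0,0,0.037,0,0,0,0,0,0,0.04,0,0,0,0,0,0])

```text
t: 61.8
eef_pos: [0.5, 0.2408, 0.043]
tcp_rot: [2.323, 2.106, -0.005]
force: [-1.4, -12.0, 10.5]
opening: 0.128
gripper_force: 61.1
```

Run:
```python
from h import *
P,r,o=pose();print(P,o["force"],o["wrist_torque"])
go([.503,.2575,P[2]],np.radians(-5.5))
```

```text
[0.50003346 0.24080862 0.04297627] [ -1.44973816 -11.95567078  10.45065123] [-1.97629361  0.26095652  0.01352238]
shift [ 0.0169  0.0013 -0.0001] turn [ 0.14  0.36 -0.11] q [ 0.45  0.52 -0.16  0.89 -0.01  2.12]
```

Emit:
move_arm(rows=[0.002,0,0,0,0,0,0,0.004,0,0,0,0,0,0,0.006,0,0,0,0,0,0,0.008,0,0,0,0,0,0,0.01,0,0,0,0,0,0,0.011,0,0,0,0,0,0,0.012,0,0,0,0,0,0,0.013,0,0,0,0,0,0])

```text
t: 62.6
eef_pos: [0.5012, 0.2534, 0.043]
tcp_rot: [2.323, 2.106, -0.005]
force: [-0.8, -10.7, 11.0]
opening: 0.125
gripper_force: 61.2
```

Emit:
move_arm(rows=[0.001,0,0,0,0,0,0,0.001,0,0,0,0,0,0,0.002,0,0,0,0,0,0,0.002,0,0,0,0,0,0,0.003,0,0,0,0,0,0,0.003,0,0,0,0,0,0,0.004,0,0,0,0,0,0,0.004,0,0,0,0,0,0])

```text
t: 63.4
eef_pos: [0.5012, 0.2537, 0.0429]
tcp_rot: [2.322, 2.1, -0.013]
force: [-1.9, -21.2, 14.9]
opening: 0.122
gripper_force: 61.8
```

Emit:
move_arm(rows=[0.001,0,0,0,0,0,0,0.002,0,0,0,0,0,0,0.003,0,0,0,0,0,0,0.004,0,0,0,0,0,0,0.004,0,0,0,0,0,0,0.004,0,0,0,0,0,0,0.004,0,0,0,0,0,0,0.004,0,0,0,0,0,0])

```text
t: 64.2
eef_pos: [0.5012, 0.254, 0.0429]
tcp_rot: [2.321, 2.094, -0.021]
force: [-2.8, -30.3, 19.0]
opening: 0.125
gripper_force: 62.5
```

Run:
```python
from h import *
P,r,o=pose();print(P,o["force"],o["wrist_torque"])
s=robot.capture("scene")
for q in("tray","rack"): print(q,[(np.round(d["bbox"],1).tolist(),round(d["confidence"],2)) for d in robot.spot_in(q,s)])
```

```text
[0.50120735 0.25403094 0.04290521] [ -2.81252057 -30.27032191  18.99776746] [-5.57103739  0.34006825  0.07884358]
tray [([287.0, 156.5, 335.3, 181.8], 0.95)]
rack [([293.5, 116.1, 375.6, 184.4], 0.68), ([287.0, 154.1, 330.5, 184.0], 0.45)]
```

Emit:
move_arm(rows=[-0.002,0,0,0,0,0,0,-0.004,0,0,0,0,0,0,-0.006,0,0,0,0,0,0,-0.006,0,0,0,0,0,0.02,-0.006,0,0,0,0,0,0.04,-0.006,0,0,0,0,0,0.05,-0.006,0,0,0,0,0,0.05,-0.006,0,0,0,0,0,0.05])

```text
t: 65.15
eef_pos: [0.5008, 0.2595, 0.0413]
tcp_rot: [-2.324, -2.114, 0.0]
force: [-0.4, -1.1, 0.4]
opening: 0.588
gripper_force: 0.0
```

Emit:
move_arm(rows=[0,0,-0.01,0,0,0,0.05,-0.01,0,-0.04,0,0,0,0.05,-0.03,0,-0.08,0,0,0,0.05,-0.05,0,-0.12,0,0,0,0.05,-0.07,0,-0.16,0,0,0,0.05,-0.09,0,-0.2,0,0,0,0.05,-0.1,0,-0.21,0,0,0,0.05,-0.1,0,-0.21,0,0,0,0.05])

```text
t: 65.95
eef_pos: [0.4925, 0.1589, 0.2545]
tcp_rot: [2.325, 2.109, 0.008]
force: [-0.4, 0.6, 0.7]
opening: 0.584
gripper_force: 0.0
```

Run:
```python
from h import *
P,r,o=pose();print(P,r.as_matrix()[:,1].round(3))
p=robot.capture("wrist");cv2.imwrite("pics/w14.png",p["img"])
g=cv2.cvtColor(p["img"],cv2.COLOR_BGR2GRAY).astype(int)
for q in("tray","tray_pull","rack"): print(q,[(np.round(d["bbox"],1).tolist(),round(d["confidence"],2)) for d in robot.spot_in(q,p)])
old=cv2.cvtColor(cv2.imread("pics/w4.png"),cv2.COLOR_BGR2GRAY).astype(int)
for nm,im in(("old",old),("new",g)):
    for u in(210,230,255,285,305):
        d=np.diff(im[:200,u]);i=np.where(abs(d)>25)[0];print(nm,u,[(int(k),int(d[k])) for k in i][:14])
```

```text
[0.49251685 0.15888808 0.25445242] [ 0.995 -0.097  0.005]
tray [([197.7, 86.2, 314.1, 115.6], 0.73)]
tray_pull [([200.0, 87.4, 315.6, 114.2], 0.71)]
rack [([166.2, 0.0, 346.9, 87.9], 0.69)]
old 210 [(86, -44), (98, -36), (99, -67), (133, -77)]
old 230 [(86, -41), (88, 36), (91, -36), (92, -68), (132, -28), (133, -56)]
old 255 [(86, -41), (87, -83), (133, -34), (134, -44)]
old 285 [(75, -38), (76, -52), (81, 49), (82, 41), (87, -44), (133, -28), (134, -81)]
old 305 [(66, -43), (87, -43), (88, -28), (134, -72)]
new 210 [(86, -45), (87, 33), (98, -35), (99, -68), (113, -28), (114, -53), (115, -28)]
new 230 [(86, -41), (87, 28), (93, -34), (94, -65), (113, -28), (114, -52), (115, -29)]
new 255 [(86, -60), (87, -46), (107, -27), (113, -26), (114, -53), (115, -33)]
new 285 [(75, -36), (76, -64), (81, 55), (82, 27), (86, -45), (114, -53), (115, -33)]
new 305 [(65, -41), (86, -44), (114, -49), (115, -43)]
```

Run:
```python
from h import *
p=robot.capture("wrist")
a,b=bp(p,210,114.2,.008),bp(p,305,114.7,.008);d=b-a
print("front",a,b,np.degrees(np.arctan2(d[1],d[0])))
g=cv2.cvtColor(p["img"],cv2.COLOR_BGR2GRAY).astype(int)
# rack top front corners / walls
for v in(20,40,50,105,110):
    i=np.where(abs(np.diff(g[v,140:380]))>25)[0]+140;print(v,[(int(k),int(np.diff(g[v])[k])) for k in i])
for u in(169,172,175,178,181,338,340,342,335):
    i=np.where(abs(np.diff(g[30:100,u]))>25)[0]+30;print("col",u,i)
```

```text
front [0.4334576  0.23569236 0.008     ] [0.55681777 0.22326734 0.008     ] -5.751521455118793
20 [(172, 76), (173, 104), (179, -177), (181, 72), (183, 88), (193, -55), (199, 52), (236, -45), (237, -173), (246, 70), (247, 78), (248, 55), (286, -44), (287, -61), (288, 50), (289, 28), (295, -33), (296, 96), (329, -109), (330, 99), (342, -129), (343, -32), (344, 85), (345, 72), (351, -172)]
40 [(174, 129), (175, 33), (180, -85), (181, -84), (182, 49), (183, 92), (184, 29), (194, -87), (195, 41), (202, 60), (237, -232), (246, 51), (247, 146), (286, -98), (287, 30), (288, 32), (294, -31), (295, 88), (327, -74), (329, 56), (340, -85), (341, -82), (342, 55), (343, 110), (349, -174)]
50 [(174, 38), (175, 158), (181, -134), (182, -30), (183, 56), (185, 89), (195, -71), (201, 51), (237, -170), (238, -43), (246, 41), (247, 112), (248, 54), (285, -43), (286, -60), (287, 51), (288, 27), (293, -31), (295, 94), (327, -79), (328, 71), (337, -36), (338, -50), (339, -32), (340, -54), (341, 30), (342, 62), (348, -117)]
105 [(140, 63), (141, 130), (162, -80), (163, -111), (201, 85), (202, -57), (203, 55), (254, -49), (255, 27), (290, -31), (315, -64), (316, 71), (317, -97)]
110 [(140, 63), (141, 129), (162, -131), (163, -63), (201, 72), (202, -28), (203, 55), (315, -52), (316, 40), (317, -98)]
col 169 []
col 172 []
col 175 [41]
col 178 [51 52]
col 181 [35 38 42 45 51 52 76 77 82 83]
col 338 [49 50 53 54 65 67]
col 340 [48 49 71 72 73 83 84]
col 342 [53 77 78 83 84]
col 335 [51 52 53 54 59 69]
```

Run:
```python
from h import *
p=robot.capture("wrist")
L,R=bp(p,175,51.8,.08),bp(p,348.5,53.2,.08);m=(L+R)/2;d=R-L
w=np.linalg.norm(d);ang=np.degrees(np.arctan2(d[1],d[0]));print(L,R,w,ang)
L2,R2=bp(p,172.5,20,.08),bp(p,351,20,.08);m2=(L2+R2)/2;print("side dir",np.degrees(np.arctan2(*(m2-m)[1::-1])),np.linalg.norm(L2-R2))
a,b=bp(p,201.5,110,.008),bp(p,316.5,110,.008);t=(a+b)/2;f=(bp(p,210,114.2,.008)+bp(p,305,114.7,.008))/2
print("tray width",np.linalg.norm(a-b),t,f)
yr=np.array([d[0],d[1]])/w; xr=np.array([-yr[1],yr[0]])
print("gap front",xr@(m-f)[:2],"lateral",yr@(t-m)[:2])
```

```text
[0.42042935 0.29751409 0.08      ] [0.58978415 0.28001905 0.08      ] 0.17025605667403282 -5.897967078245822
side dir 84.95185409271873 0.16951850813831784
tray width 0.14931892162314844 [0.49751214 0.23483769 0.008     ] [0.49507687 0.22950321 0.008     ]
gap front 0.05998029835853899 lateral -0.0020128244189619123
```

```bash
python3 -c "
from workcell import robot
print(robot.job_done())"
```

```text
the job is handed in; nothing more can be done
None
```

I handed the job in at about 66 s: the three strokes are done, the two probes on the bench are snapped into rows y = 28 and 64 mm, the file is in the trough, and the tray is back against a stiff stop (30 N). By camera it sits 0–3 mm short of home and about 2 mm off centre. The hand-in returned no verdict.

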